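# Close the coffee grinder's split housing and hold it shut

### The arm

A 6-joint arm with a two-finger parallel gripper is mounted at the origin on a cart in front of the work surface, level with it; the furniture and walls round the work are solid. World frame = base frame: x ahead of the robot, y to its left, z up, the work surface at z = 0. Lengths are in m, angles in rad, forces in N, time in s.
With the tool pointing down it reaches from about 0.35 to 0.975 m from the base axis. Payload 4.9 kg.
Tool frame: the origin (TCP) lies midway between the tips of the shut fingers; the grasp point (between the pads) lies 19 mm behind it; z points along the fingers, y is the direction in which the jaws open and shut (so a half turn about z gives the same grasp; the last joint's range is limited). The gripper opens to 85 mm and grips with 20 to 120 N. Pads are 22 mm wide; open, the fingers measure 114 mm over their backs; the gripper's body (76 mm by 85 mm) begins 54 mm behind the grasp point. The pads swing forward as they close: fully open they stand 13 mm farther back than shut.
Start: joints at [-1.282, 0.053, 1.613, -0, 1.476, -0.119], TCP at [0.248, -0.574, 0.231] pointing down, gripper open.
Joint ranges: [-3.01, 3.01], [-1.01, 2.22], [0.06, 2.58], [-1.02, 4.17], [0.09, 2.62], [-3.14, 3.14]. Speed limits (rad/s): [2.57, 2.57, 3.14, 3.14, 3.14, 3.14].

### API

Orientations are given as a rotation vector (axis times angle).
In Python, from station import ctrl gives the robot as it stands.
- The arm moves only by the tool play_rows, never from a script. Its argument "motion" is a list that holds one entry, the list of rows, each a list of 7 numbers: the closure, from -1 (fully open) to 1 (shut), then the shift along the tool's x, y, z in cm, then the turn, a rotation vector about the tool's x, y, z in degrees. A call has 1 to 20 rows; each row is the pose to reach, as a shift and turn from the pose measured when the call began, along the tool's axes at that moment; what a row does not reach only later rows make up. A row lasts 1/8 s, in which the tool goes at most 62.5 mm and 10.7 degrees, less where a joint would pass 70% of its speed; a pose out of reach is approached as far as the arm can. A call with a gripper value outside its range is refused whole. The fingers move at their own pace and stop on an object; "newtons" is the grip in N (left out, the last holds). Time passes only in rows, so rows that repeat a pose let the fingers close. It gives the time, the measured TCP pose, the force and the opening at its end, in the units of the state.
- ctrl.get_obs(): the state, without advancing time (a new reading comes with each control period).
- ctrl.get_image(name): name is "scene" or "top" or "wrist"; returns a dict with "color" (480x640x3 uint8, red, green, blue), "mtx" (3x3 intrinsics, pixels), "T" (4x4, takes a point from camera to world coordinates). Camera axes: x right, y up, looking along -z (the intrinsics and any distortion apply to the point x, -y, -z); pixel columns grow to the right and rows downward; lengths in m; the calibration is good to about 2 mm. A picture is of the moment at which its call begins. There is no depth.
- ctrl.finish_job(): hands the job in, once; it reports no verdict.
The state is a dict: "t": time; "q": joint angles; "dq": joint speeds; "effort": joint torques, N m; "tool_pos": TCP position; "tool_rot": TCP orientation; "contact_force": force on the tool from outside, world axes, zero at the start; "wrist_torque": the same for the moment, N m; "opening": finger opening in m.
Only numpy, scipy, OpenCV 4.12 (cv2) and the standard library are available. Lean on these libraries where they do the work, as an engineer would, in place of code of your own. Each camera call takes 0.05 s, during which the arm holds its last target.

### The job

The coffee grinder has been cleaned and is going back together. Take its loose front shell, which lies inside-up on the worktop, and first stand it upright on its notched bottom edge on the worktop; then bring it upright to the open front of the grinder, align its two sockets on the two dowel pins, and push it fully home so that it closes flush and the sprung safety plunger is pushed right in. Finish while still holding the shell pressed on like that, without letting go (the spring pushes against it until I have put the screws in), and leave the espresso cup, garlic, mandarin and timer where they are.

Things in the scene. Friction and masses are not known exactly. Their poses are not given: they have to be found in the camera images.
- shell: Loose front shell, a shallow aluminium tray 130 long (x) x 60 wide (y) x 22 deep (z), 0.16 kg; flat straight sides, walls 5. Origin: centre of its outer face. +x runs to its plain top end, -x to the notched bottom end; +z out of its open inner side (rim at z = 22). Starts flat on its outer face, inside up, top end to the robot's left or left and near. Mounted: x up, z into the grinder.
- shell_foot (a point): Middle of the shell's bottom edge, at (-65, 0, 11) of shell, in the notch for the coffee chute (26 wide, 14 high), level with the two feet beside it. The shell stands freely on this edge, the point then on the worktop, z = 0.
- shell_low_socket (a point): Centre of the mouth of the lower socket, at (-31, 14.5, 22) of shell: a round blind hole along the shell's z, 11 in diameter, 14 deep, with a 2 mm chamfer at the mouth.
- shell_high_socket (a point): Centre of the mouth of the upper socket, at (39, -14.5, 22) of shell: same hole.
- grinder: Fixed upright rear housing, aluminium, 60 wide (y), 88 deep (x 0 to 88), from 10 to 140 above the worktop on rubber feet; black lid up to 154, 21 back from the front; dial on its right side. Origin: on the worktop under the middle of the flat split face; +x into the housing, +z up. Open front looks roughly at the robot. Home: shell rim on the split face (x = 0), shell bottom 10 above the worktop.
- low_dowel (a point): Foot of the lower dowel pin on the split face, at (0, -14.5, 44) of grinder: steel pin 8 in diameter with a round tip, standing out 12 along -x. It goes into the shell's lower socket; home, this point meets shell_low_socket.
- high_dowel (a point): Foot of the upper dowel pin on the split face, at (0, 14.5, 114) of grinder: same pin, for the shell's upper socket; home, this point meets shell_high_socket.
- plunger (a joint): Travel in m of the white spring-loaded safety plunger (9 in diameter) at (0, 0, 93) of grinder, between the dowels: 0 = out, standing 6 mm out of the split face; 0.006 = pushed in flush, by a solid pad inside the shell, when the shell is home. Its spring pushes with 2 N when out and 5 N when in.
- espresso_cup: Loose green and white espresso cup, 64 across, 89 with its handle, 48 high; origin under its middle. To be left alone.
- garlic: Loose garlic bulb, 60 across, 59 high; origin under its middle. To be left alone.
- mandarin: Loose mandarin, 58 across, 53 high; origin under its middle. To be left alone.
- kitchen_timer: Loose kitchen timer with a red top, 63 across, 56 high; origin under its middle. To be left alone.
Things that resemble listed ones, but are neither listed nor needed, are in the scene too. Of the things that look like the shell, the larger one is meant.

How it is judged:
By the outcome, as a careful person would: the job done as asked, in the order asked, and still so for the second after the job is handed in, while the arm keeps its last pose, push and grip.
It also fails if it takes over 72 s, if anything falls off the work surface, if the arm or the gripper's body presses on something with over 40 N, if the wrist force passes 120 N, or if a joint passes its speed limit or range.

## Working session

There is one attempt and no reset: what is moved stays moved. The work goes in short steps, Python scripts to look and compute and a tool call to move; the robot and the scene stay as the last step left them, time stands still between calls to the robot, and variables do not carry over. Pictures are saved under pics/ and viewed, and the job is handed in when it is done.

Besides the shell and the picture viewer there is one more tool, called after "Request:" by a JSON object that holds its "name" and its "arguments". play_rows: Moves the arm, as the interface text tells. Its arguments: {"type":"object","properties":{"motion":{"type":"array"},"newtons":{"type":"number"}},"required":["motion"]}

```bash
ls; mkdir -p pics; python3 - <<'E'
from station import ctrl
import cv2
print(ctrl.get_obs())
for n in ["scene","top","wrist"]:
    d=ctrl.get_image(n); cv2.imwrite(f"pics/{n}0.png",d["color"][:,:,::-1]); print(n,d["mtx"].tolist(),d["T"].round(4).tolist(),[k for k in d])
E
```

```text
pics
{'t': 0.0, 'q': array([-1.28198932e+00,  5.33692207e-02,  1.61433080e+00,  1.52202488e-05,
        1.47601827e+00, -1.18982270e-01]), 'dq': array([-0.00045158, -0.00083653,  0.00147977,  0.00134393,  0.00030662,
        0.00124788]), 'effort': array([ 2.06335259e-03, -3.93681479e+01, -3.70173812e+01, -1.27292139e-05,
        7.01893194e-03,  2.03464850e-06]), 'tool_pos': array([ 0.24769291, -0.57312232,  0.23003339]), 'tool_rot': array([-3.07444092e+00, -6.35693461e-01,  2.59289055e-04]), 'contact_force': array([ 0.42707284, -0.01448519,  0.30358261]), 'wrist_torque': array([ 0.09380987,  0.01211114, -0.02862109]), 'opening': 0.08559610871427613}
scene [[542.2376085326212, 0.0, 322.2417141287767], [0.0, 542.2376085326212, 232.4974855489577], [0.0, 0.0, 1.0]] [[-0.5194, 0.5986, -0.6099, -0.2471], [-0.8545, -0.356, 0.3783, 0.6013], [0.0093, 0.7176, 0.6964, 1.0024], [0.0, 0.0, 0.0, 1.0]] ['color', 'mtx', 'T']
top [[568.7726245139551, 0.0, 325.57642975914666], [0.0, 568.7726245139551, 238.07343766724648], [0.0, 0.0, 1.0]] [[-0.0106, 0.9803, -0.1974, 0.2209], [-0.9999, -0.0083, 0.0125, 0.1419], [0.0106, 0.1975, 0.9802, 1.655], [0.0, 0.0, 0.0, 1.0]] ['color', 'mtx', 'T']
wrist [[425.4645320153019, 0.0, 320.60150532229426], [0.0, 425.4645320153019, 238.3101542355579], [0.0, 0.0, 1.0]] [[0.3967, 0.8695, 0.2944, 0.3252], [-0.9179, 0.3764, 0.1254, -0.542], [-0.0018, -0.32, 0.9474, 0.3723], [0.0, 0.0, 0.0, 1.0]] ['color', 'mtx', 'T']
```

View pics/scene0.png

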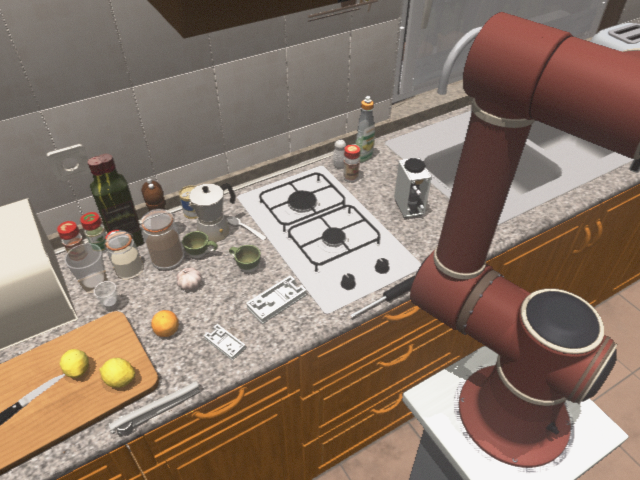

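View pics/top0.png

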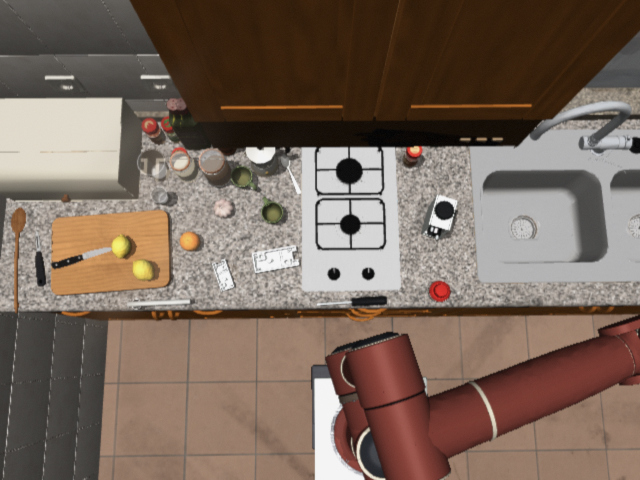

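View pics/wrist0.png

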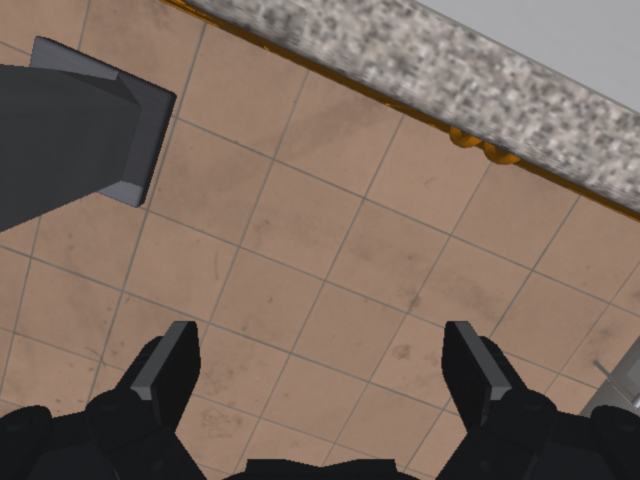

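The shell (the larger tray) is near (275,260) in the top image, and the grinder is near (440,215). The small tray at (223,275) is a decoy, and the red timer is at (440,291). I'll zoom in next.

```bash
python3 - <<'E'
import cv2,numpy as np
t=cv2.imread("pics/top0.png"); s=cv2.imread("pics/scene0.png")
a=cv2.resize(t[235:285,240:310],None,fx=5.5,fy=5.5,interpolation=cv2.INTER_CUBIC)
b=cv2.resize(t[185:245,410:475],None,fx=5.5,fy=5.5,interpolation=cv2.INTER_CUBIC)
c=cv2.resize(s[265:330,235:320],None,fx=4.5,fy=4.5,interpolation=cv2.INTER_CUBIC)
d=cv2.resize(s[150:225,385:445],None,fx=4,fy=4,interpolation=cv2.INTER_CUBIC)
o=np.zeros((600,800,3),np.uint8)
for im,(y,x) in ((a,(0,0)),(b,(0,400)),(c,(300,0)),(d,(300,400))):
    im=im[:min(300 if y else 330,600-y),:400]; o[y:y+im.shape[0],x:x+im.shape[1]]=im
cv2.imwrite("pics/z1.png",o)
E
```

```text
(no output)
```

View pics/z1.png

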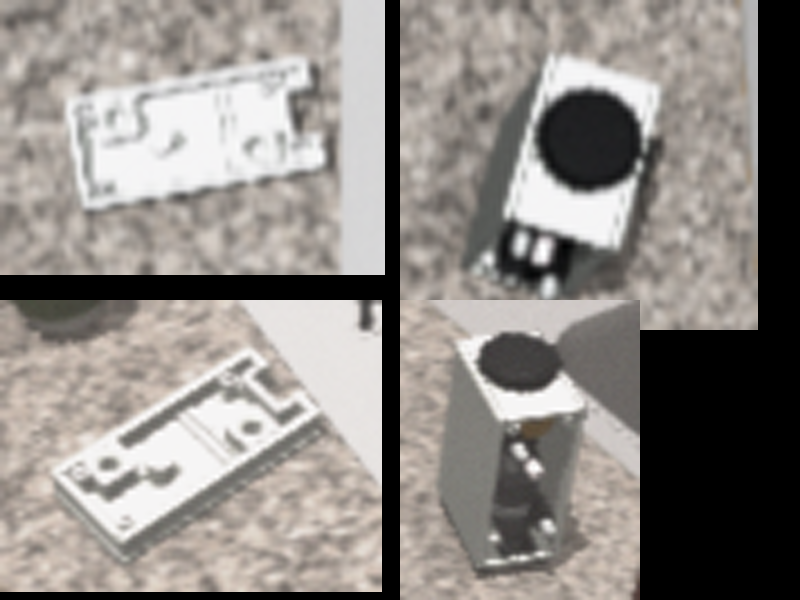

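```bash
cat > h.py <<'E'
import numpy as np, cv2
from scipy.spatial.transform import Rotation as R
def ray(d,p):
    K=d["mtx"];T=np.array(d["T"])
    v=np.array([(p[0]-K[0,2])/K[0,0],-(p[1]-K[1,2])/K[1,1],-1.0])
    return T[:3,3],T[:3,:3]@v
def onz(d,p,z):
    o,v=ray(d,p); return o+v*(z-o[2])/v[2]
def proj(d,X):
    K=d["mtx"];T=np.array(d["T"]); c=T[:3,:3].T@(np.asarray(X)-T[:3,3])
    return np.array([K[0,2]+K[0,0]*c[0]/-c[2],K[1,2]-K[1,1]*c[1]/-c[2]])
def tri(obs):
    A=np.zeros((3,3));b=np.zeros(3)
    for d,p in obs:
        o,v=ray(d,p);v=v/np.linalg.norm(v);P=np.eye(3)-np.outer(v,v);A+=P;b+=P@o
    return np.linalg.solve(A,b)
E
python3 - <<'E'
from h import *
from station import ctrl
d=ctrl.get_image("top");s=ctrl.get_image("scene")
for p in [(70,98),(88,210),(308,58),(326,165)]:
    print('shell',onz(d,(240+p[0]/5.5-.4,235+p[1]/5.5-.4),.022).round(4))
for p in [(550,52),(660,90),(625,250),(510,220)]:
    print('gr',onz(d,(410+(p[0]-400)/5.5-.4,185+p[1]/5.5-.4),.14).round(4))
for p in [(455,340),(590,405),(497,420)]:
    print('gr s',onz(s,(385+(p[0]-400)/4-.4,150+(p[1]-300)/4-.4),.14).round(4))
for n,p,z in [('cup',(272,213),.024),('garlic',(222,209),.03),('mand',(190,241),.027),('timer',(440,291),.05),('cup2',(242,176),.02),('small',(223,275),.01),('board',(170,290),0),('hobknob',(367,273),.02),('knife',(370,300),0),('edge',(300,308),0),('edge2',(500,306),0)]:
    print(n,onz(d,p,z).round(3))
# fk of wrist cam relative to tool
w=ctrl.get_image("wrist");o=ctrl.get_obs()
Rt=R.from_rotvec(o['tool_rot']).as_matrix();print(Rt.round(3).tolist())
print((Rt.T@(w["T"][:3,3]-o['tool_pos'])).round(4),(Rt.T@w["T"][:3,:3]).round(3).tolist())
E
```

```text
shell [0.509  0.3348 0.022 ]
shell [0.4492 0.3245 0.022 ]
shell [0.5294 0.2089 0.022 ]
shell [0.472  0.1995 0.022 ]
gr [ 0.6476 -0.1865  0.14  ]
gr [ 0.6275 -0.2409  0.14  ]
gr [ 0.5455 -0.2188  0.14  ]
gr [ 0.5612 -0.1623  0.14  ]
gr s [ 0.6424 -0.1856  0.14  ]
gr s [ 0.5424 -0.2182  0.14  ]
gr s [ 0.5607 -0.1572  0.14  ]
cup [0.626 0.278 0.024]
garlic [0.638 0.425 0.03 ]
mand [0.543 0.516 0.027]
timer [ 0.389 -0.201  0.05 ]
cup2 [0.742 0.369 0.02 ]
small [0.445 0.42  0.01 ]
board [0.404 0.575 0.   ]
hobknob [0.446 0.002 0.02 ]
knife [ 0.369 -0.006  0.   ]
edge [0.348 0.197 0.   ]
edge2 [ 0.348 -0.384  0.   ]
[[0.918, 0.397, -0.0], [0.397, -0.918, 0.001], [0.0, -0.001, -1.0]]
[ 0.0835  0.0018 -0.1419] [[0.0, 0.947, 0.32], [1.0, -0.0, 0.0], [0.0, 0.32, -0.947]]
```

```bash
cat >> h.py <<'E'
def M(x,y=None,z=None):
    return np.array([x,y,z]).T
def rel(o,pos,Rm):
    "row numbers to go to world pose"
    R0=R.from_rotvec(o['tool_rot']).as_matrix()
    dp=R0.T@(np.asarray(pos)-o['tool_pos'])*100
    rv=R.from_matrix(R0.T@Rm).as_rotvec(degrees=True)
    print("row",dp.round(2).tolist(),rv.round(2).tolist())
    return dp,rv
def down(yaw):
    "tool down with tool y at world angle yaw (deg)"
    a=np.radians(yaw);y=np.array([np.cos(a),np.sin(a),0]);z=np.array([0,0,-1.]);return M(np.cross(y,z),y,z)
def show(o):
    print('t',round(o['t'],2),'q',o['q'].round(4).tolist(),'pos',o['tool_pos'].round(4).tolist());print(R.from_rotvec(o['tool_rot']).as_matrix().round(3).tolist(),'F',o['contact_force'].round(1),'op',round(o['opening'],4))
E
python3 - <<'E'
from h import *
from station import ctrl
o=ctrl.get_obs();rel(o,(.54,-.187,.29),down(75))
E
```

```text
row [42.15, -23.9, -5.89] [-0.01, -0.05, -141.64]
```

Request:
{"name": "play_rows", "arguments": {"motion": [[[-1,42.1,-23.9,-5.9,0,0,-141.6],[-1,42.1,-23.9,-5.9,0,0,-141.6],[-1,42.1,-23.9,-5.9,0,0,-141.6],[-1,42.1,-23.9,-5.9,0,0,-141.6],[-1,42.1,-23.9,-5.9,0,0,-141.6],[-1,42.1,-23.9,-5.9,0,0,-141.6],[-1,42.1,-23.9,-5.9,0,0,-141.6],[-1,42.1,-23.9,-5.9,0,0,-141.6],[-1,42.1,-23.9,-5.9,0,0,-141.6],[-1,42.1,-23.9,-5.9,0,0,-141.6],[-1,42.1,-23.9,-5.9,0,0,-141.6],[-1,42.1,-23.9,-5.9,0,0,-141.6],[-1,42.1,-23.9,-5.9,0,0,-141.6],[-1,42.1,-23.9,-5.9,0,0,-141.6],[-1,42.1,-23.9,-5.9,0,0,-141.6],[-1,42.1,-23.9,-5.9,0,0,-141.6]]]}}

```text
t: 2.3
tool_pos: [0.5395, -0.1872, 0.2901]
tool_rot: [-0.413, -3.114, -0.001]
contact_force: [0.3, -0.0, -0.1]
opening: 0.0858
```

```bash
python3 - <<'E'
from h import *
from station import ctrl
import pickle
w=ctrl.get_image("wrist");o=ctrl.get_obs();show(o)
pickle.dump((w,o),open("g1.pkl","wb"))
cv2.imwrite("pics/w1.png",w["color"][:,:,::-1])
for f in [(x,y,z) for x in (0,) for y in(-.03,.03) for z in(.01,.14)]: pass
E
```

```text
t 2.35 q [-0.4646, -0.1035, 1.6691, 0.0005, 1.5765, -1.7718] pos [0.5395, -0.1872, 0.2901]
[[-0.965, 0.261, -0.0], [0.261, 0.965, 0.001], [0.0, 0.001, -1.0]] F [ 0.4 -0.1  0.3] op 0.0854
```

View pics/w1.png

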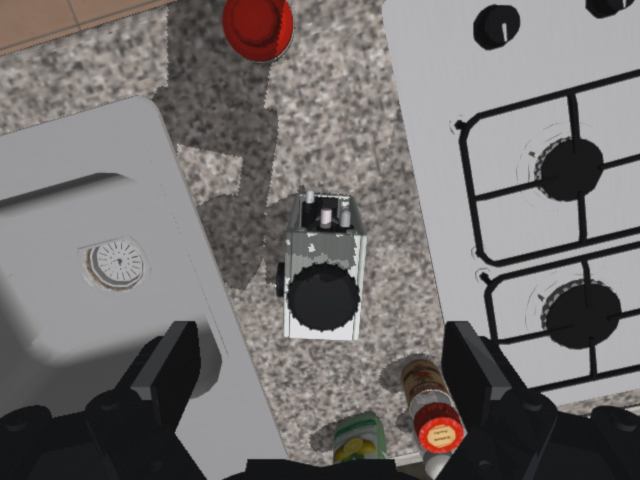

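```bash
python3 - <<'E'
import cv2
t=cv2.imread("pics/w1.png")
cv2.imwrite("pics/w1z.png",cv2.resize(t[180:345,265:385],None,fx=3.6*1,fy=3.6,interpolation=cv2.INTER_CUBIC))
cv2.imwrite("pics/w1y.png",cv2.resize(t[185:250,275:375],None,fx=8,fy=8,interpolation=cv2.INTER_CUBIC))
E
```

```text
(no output)
```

View pics/w1z.png

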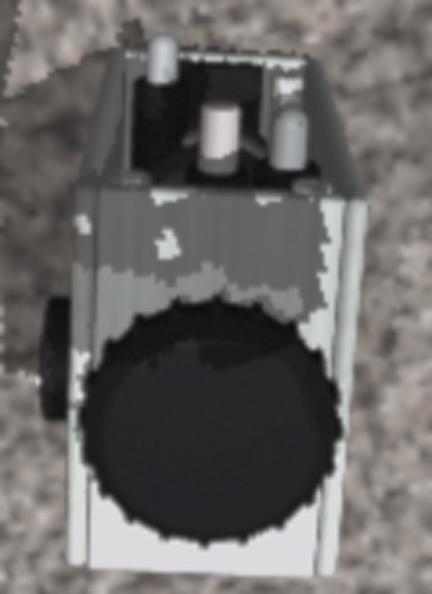

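View pics/w1y.png

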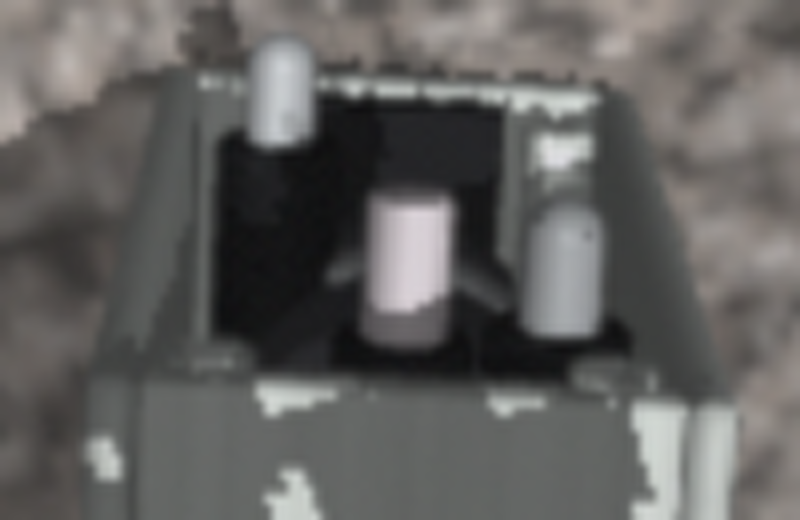

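```bash
python3 - <<'E'
from h import *
import pickle
from scipy.optimize import least_squares
w,o=pickle.load(open("g1.pkl","rb"))
f=lambda p:(275+p[0]/8-.44,185+p[1]/8-.44)
g=lambda p:(265+p[0]/3.6-.36,180+p[1]/3.6-.36)
obs=[((0,.03,.14),f((738,402))),((0,-.03,.14),f((88,374))),((.088,-.03,.14),g((68,565))),((.088,.03,.14),g((335,577)))]
for X,p in obs: print(onz(w,p,.14).round(4))
ob2=obs+[((-.012,14.5e-3,.114),f((570,208))),((-.012,-14.5e-3,.044),f((283,40))),((-.006,0,.093),f((410,195)))]
def G(v): 
    c,s=np.cos(v[2]),np.sin(v[2]); return lambda X:np.array([v[0]+c*X[0]-s*X[1],v[1]+s*X[0]+c*X[1],X[2]])
r=lambda v:np.concatenate([proj(w,G(v)(X))-p for X,p in obs])
s=least_squares(r,[.553,-.19,-.26]);print(s.x,np.degrees(s.x[2]),s.fun.round(1))
for X,p in ob2[4:]: print(proj(w,G(s.x)(X))-p)
E
```

```text
[ 0.5631 -0.1596  0.14  ]
[ 0.5452 -0.2156  0.14  ]
[ 0.6281 -0.242   0.14  ]
[ 0.6463 -0.1864  0.14  ]
[ 0.55389041 -0.18749768 -0.31051158] -17.791002836507058 [ 0.9 -0.3 -0.8 -0.5 -1.   0.7  0.9  0.4]
[-0.38850575 -2.24360801]
[-0.01454816 -1.86389572]
[ 0.09280741 -0.83422485]
```

Grinder found: origin (0.554, -0.1875), yaw -17.8°. The dowels and plunger agree laterally to under 0.4 px. Next I'll move over the shell.

```bash
python3 - <<'E'
from h import *
from station import ctrl
o=ctrl.get_obs();rel(o,(.493,.305,.22),down(9))
E
```

```text
row [17.31, 46.31, 7.04] [0.02, -0.04, 65.9]
```

Request:
{"name": "play_rows", "arguments": {"motion": [[[-1,17.3,46.3,7.0,0,0,65.9],[-1,17.3,46.3,7.0,0,0,65.9],[-1,17.3,46.3,7.0,0,0,65.9],[-1,17.3,46.3,7.0,0,0,65.9],[-1,17.3,46.3,7.0,0,0,65.9],[-1,17.3,46.3,7.0,0,0,65.9],[-1,17.3,46.3,7.0,0,0,65.9],[-1,17.3,46.3,7.0,0,0,65.9],[-1,17.3,46.3,7.0,0,0,65.9],[-1,17.3,46.3,7.0,0,0,65.9]]]}}

```text
t: 3.6
tool_pos: [0.4922, 0.3065, 0.2197]
tool_rot: [-2.036, -2.391, 0.001]
contact_force: [-0.6, 0.6, -0.2]
opening: 0.0853
```

```bash
python3 - <<'E'
from h import *
from station import ctrl
import pickle
w=ctrl.get_image("wrist");o=ctrl.get_obs();show(o)
pickle.dump((w,o),open("s1.pkl","wb"))
cv2.imwrite("pics/w2.png",w["color"][:,:,::-1])
E
```

```text
t 3.65 q [0.4263, -0.0469, 1.7314, 0.0002, 1.4577, 0.268] pos [0.4928, 0.3053, 0.2201]
[[-0.158, 0.987, -0.001], [0.987, 0.158, -0.0], [0.0, -0.001, -1.0]] F [ 1.3 -0.9  0.1] op 0.085
```

View pics/w2.png

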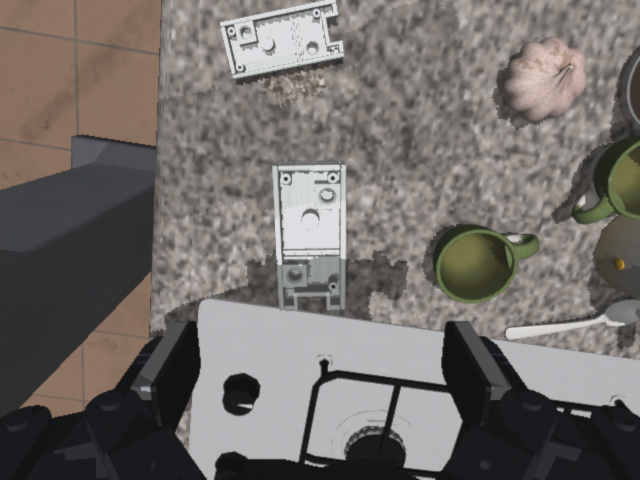

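```bash
python3 - <<'E'
import cv2
t=cv2.imread("pics/w2.png")
cv2.imwrite("pics/w2z.png",cv2.resize(t[155:318,260:360],None,fx=3.6,fy=3.6,interpolation=cv2.INTER_CUBIC))
E
```

```text
(no output)
```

View pics/w2z.png

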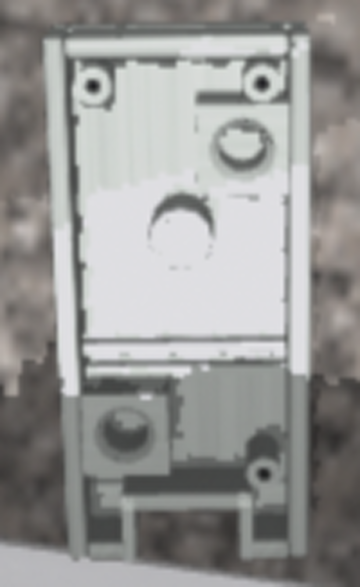

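```bash
cat > fk.py <<'E'
from h import *
def fk(q,p):
    h,d,L1,e,L2,L3=p
    Rz=lambda a:R.from_euler('z',a).as_matrix();Ry=lambda a:R.from_euler('y',a).as_matrix()
    A=Rz(q[0]);x=A@np.array([0,d,h]);A=A@Ry(q[1]);x=x+A@[0,0,L1];A=A@Ry(q[2]);x=x+A@[e,0,L2];A=A@Rz(q[3])@Ry(q[4]);x=x+A@[0,0,L3];A=A@Rz(q[5]+np.pi/2)
    return x,A
E
python3 - <<'E'
from fk import *
import pickle
from scipy.optimize import least_squares
w,o=pickle.load(open("s1.pkl","rb"));w1,o1=pickle.load(open("g1.pkl","rb"))
g=lambda p:(260+p[0]/3.6-.36,155+p[1]/3.6-.36)
P=[(44,38),(310,36),(70,558),(306,556),(243,145),(126,428)]
S=[(.065,.03),(.065,-.03),(-.065,.03),(-.065,-.03),(.039,-.0145),(-.031,.0145)]
W=np.array([onz(w,g(p),.022)[:2] for p in P]);print(W.round(4))
def tr(v):
    c,s=np.cos(v[2]),np.sin(v[2]);return np.array(S)@np.array([[c,s],[-s,c]])+v[:2]
r=least_squares(lambda v:(tr(v)-W).ravel(),[.49,.267,1.73]);print(r.x,np.degrees(r.x[2]),(r.fun.reshape(-1,2)*1000).round(1))
D=[(o['q'],o),(o1['q'],o1)]
q0=[-1.28198932,.0533692207,1.6143308,0,1.47601827,-.11898227];o0=dict(tool_pos=np.array([.24769,-.573122,.230033]),tool_rot=np.array([-3.07444,-.635693,.0003]))
D.append((q0,o0))
def res(p): return np.concatenate([fk(q,p)[0]-x['tool_pos'] for q,x in D])
f=least_squares(res,[.3,.07,.45,0,.4,.2]);print(f.x,f.fun.round(4))
for q,x in D: print((fk(q,f.x)[1].T@R.from_rotvec(x['tool_rot']).as_matrix()).round(3).tolist())
E
```

```text
[[0.4508 0.3278]
 [0.5088 0.3376]
 [0.473  0.2009]
 [0.5307 0.2108]
 [0.4982 0.311 ]
 [0.4818 0.2378]]
[0.49077701 0.26968436 1.74243204] 99.83400176954748 [[-0.6  0.8]
 [ 0.4  1.2]
 [-0.7 -0.4]
 [ 0.7 -0. ]
 [ 0.2 -0.4]
 [-0.  -1.2]]
[0.23556157 0.07420112 0.42635625 0.09568295 0.6098943  0.27703544] [-0.  0.  0. -0. -0. -0. -0. -0.  0.]
[[1.0, 0.0, 0.0], [-0.0, 1.0, -0.0], [-0.0, 0.0, 1.0]]
[[1.0, 0.0, 0.0], [-0.0, 1.0, 0.0], [-0.0, -0.0, 1.0]]
[[1.0, -0.0, -0.0], [0.0, 1.0, -0.0], [0.0, 0.0, 1.0]]
```

```bash
cat >> fk.py <<'E'
from scipy.optimize import least_squares
lo=np.array([-3.01,-1.01,.06,-1.02,.09,-3.14]);hi=np.array([3.01,2.22,2.58,4.17,2.62,3.14])
def ik(pos,Rm,p,q0):
    def r(q):
        x,A=fk(q,p);return np.concatenate([(x-pos)*5,R.from_matrix(A.T@Rm).as_rotvec()])
    best=None
    for s in range(6):
        qs=np.clip(np.array(q0)+ (np.random.RandomState(s).randn(6)*.4 if s else 0),lo+.01,hi-.01)
        f=least_squares(r,qs,bounds=(lo,hi))
        if best is None or f.cost<best.cost-1e-9: best=f
        if best.cost<1e-10: break
    return best.x,best.cost
def shellR(xd,zd):
    return M(xd,np.cross(zd,xd),zd)
# tool in shell frame: z=-x sin a - z cos a, y=-shell y
def toolInShell(a):
    a=np.radians(a);z=np.array([-np.sin(a),0,-np.cos(a)]);y=np.array([0,-1.,0]);return M(np.cross(y,z),y,z)
E
cat > plan.py <<'E'
from fk import *
import sys
yaw=np.radians(99.83);xd=np.array([np.cos(yaw),np.sin(yaw),0]);Z=np.array([0,0,1.])
c0=np.array([.4908,.2697,0])
flat=shellR(xd,Z)
def go(p):
  for a in (0,20,30,40,50):
    Rt=toolInShell(a);gs=np.array([.025,0,.02])
    # grasp point 25 behind TCP at 60 opening
    tc=gs+Rt@np.array([0,0,.025])
    q,c=ik(c0+flat@tc,flat@Rt,p,[.43,0,1.7,0,1.45,.27]);print(a,'flat',q.round(2),c.round(6))
    for zy in (-80,-60,-100,-120,-150,180):
      z=np.radians(zy);zd=np.array([np.cos(z),np.sin(z),0]);Rs=shellR(Z,zd)
      foot=np.array([.47,.23,.0]);org=foot-Rs@np.array([-.065,0,.011])
      qs,c=ik(org+Rs@tc,Rs@Rt,p,q);print('   stand z',zy,qs.round(2),c.round(6))
if __name__=="__main__":
  go([0.2356,0.0742,0.42636,0.0957,0.6099,0.277])
E
python3 plan.py
```

```text
0 flat [ 0.41  0.19  1.9  -0.    1.06  0.24] 0.0
   stand z -80 [-0.2   0.46  1.98  1.28  1.81 -0.9 ] 0.0
   stand z -60 [-0.12  0.58  1.78  1.08  2.   -0.9 ] 0.0
   stand z -100 [-0.24  0.33  2.18  1.52  1.61 -0.94] 0.0
   stand z -120 [-0.21  0.19  2.38  1.84  1.4  -1.02] 0.0
   stand z -150 [ 0.1   0.05  2.55  2.66  1.08 -1.33] 0.0
   stand z 180 [ 0.59  0.14  2.44  3.81  1.12 -1.91] 0.0
20 flat [ 0.55  0.29  1.81 -0.35  1.2   0.53] 0.0
   stand z -80 [-0.17  0.26  2.03  1.09  1.59 -0.78] 0.0
   stand z -60 [-0.1   0.4   1.83  0.9   1.79 -0.85] 0.0
   stand z -100 [-0.2   0.09  2.23  1.29  1.36 -0.72] 0.0
   stand z -120 [-0.17 -0.1   2.42  1.54  1.08 -0.67] 0.0
   stand z -150 [ 0.13 -0.31  2.58  2.23  0.49 -0.87] 0.000471
   stand z 180 [ 0.38 -0.49  2.53 -1.02  0.22  2.77] 0.041886
30 flat [ 0.61  0.36  1.76 -0.49  1.3   0.64] 0.0
   stand z -80 [-0.13  0.17  2.04  0.98  1.48 -0.69] 0.0
   stand z -60 [-0.07  0.31  1.86  0.81  1.69 -0.81] 0.0
   stand z -100 [-0.16 -0.01  2.23  1.15  1.25 -0.58] 0.0
   stand z -120 [-0.12 -0.2   2.4   1.32  0.96 -0.44] 0.0
   stand z -150 [ 0.1
[... 190 characters left out ...]
1.39 -0.59] 0.0
   stand z -60 [-0.03  0.23  1.89  0.71  1.58 -0.76] 0.0
   stand z -100 [-0.1  -0.08  2.22  0.98  1.17 -0.42] 0.0
   stand z -120 [-0.05 -0.26  2.37  1.07  0.89 -0.19] 0.0
   stand z -150 [ 0.18 -0.44  2.5   0.84  0.35  0.54] 0.0
   stand z 180 [ 0.5  -0.32  2.42 -1.02  0.44  2.88] 4e-06
50 flat [ 0.71  0.52  1.65 -0.72  1.53  0.78] 0.0
   stand z -80 [-0.03  0.02  2.05  0.71  1.31 -0.48] 0.0
   stand z -60 [ 0.01  0.15  1.91  0.6   1.48 -0.69] 0.0
   stand z -100 [-0.03 -0.12  2.19  0.79  1.11 -0.24] 0.0
   stand z -120 [ 0.02 -0.27  2.31  0.8   0.87  0.08] 0.0
   stand z -150 [ 0.21 -0.4   2.41  0.43  0.5   0.95] 0.0
   stand z 180 [ 0.46 -0.32  2.35 -0.59  0.54  2.45] 0.0
```

```bash
cat > pre.py <<'E'
from plan import *
Rt=toolInShell(25)
tcx=.030-.025*np.sin(np.radians(25))
def pose(z): 
    P=c0+xd*tcx; P[2]=z; return P,flat@Rt
E
python3 - <<'E'
from pre import *
from station import ctrl
o=ctrl.get_obs();P,A=pose(.09);print(P);rel(o,P,A)
E
```

```text
[0.48748203 0.28884922 0.09      ]
row [-1.55, -0.77, 13.01] [-0.21, -25.0, -0.74]
```

Request:
{"name": "play_rows", "arguments": {"motion": [[[-1,-1.5,-0.8,13.0,0,-25,-0.7],[-1,-1.5,-0.8,13.0,0,-25,-0.7],[-1,-1.5,-0.8,13.0,0,-25,-0.7],[-1,-1.5,-0.8,13.0,0,-25,-0.7],[-1,-1.5,-0.8,13.0,0,-25,-0.7],[-1,-1.5,-0.8,13.0,0,-25,-0.7]]]}}

```text
t: 4.4
tool_pos: [0.4886, 0.2891, 0.0924]
tool_rot: [1.795, 2.126, -0.396]
contact_force: [0.6, -0.6, -0.1]
opening: 0.0851
```

```bash
python3 - <<'E'
from pre import *
from station import ctrl
import pickle
o=ctrl.get_obs();show(o)
d,o1=pickle.load(open("s1.pkl","rb"));w1,o2=pickle.load(open("g1.pkl","rb"))
D=[(x['q'],x['tool_pos']) for x in (o,o1,o2)]+[(np.array([-1.28198932,.0533692207,1.6143308,0,1.47601827,-.11898227]),np.array([.24769,-.573122,.230033]))]
f=least_squares(lambda p:np.concatenate([fk(q,p)[0]-x for q,x in D]),[.3,.07,.45,0,.4,.2]);print(f.x.round(4).tolist(),f.fun.round(4))
P,A=pose(.004);rel(o,P,A)
w=ctrl.get_image("wrist");cv2.imwrite("pics/w3.png",w["color"][:,:,::-1])
E
```

```text
t 4.4 q [0.5925, 0.1924, 1.7499, -0.3997, 1.4016, 0.5327] pos [0.4886, 0.2891, 0.0924]
[[-0.152, 0.986, 0.071], [0.894, 0.168, -0.415], [-0.421, 0.0, -0.907]] F [ 0.6 -0.6 -0.1] op 0.0851
[0.238, 0.0742, 0.4264, 0.0957, 0.6099, 0.2795] [-0. -0. -0.  0.  0. -0. -0.  0. -0. -0. -0.  0.]
row [3.71, -0.12, 8.02] [-0.06, -0.12, -0.17]
```

View pics/w3.png

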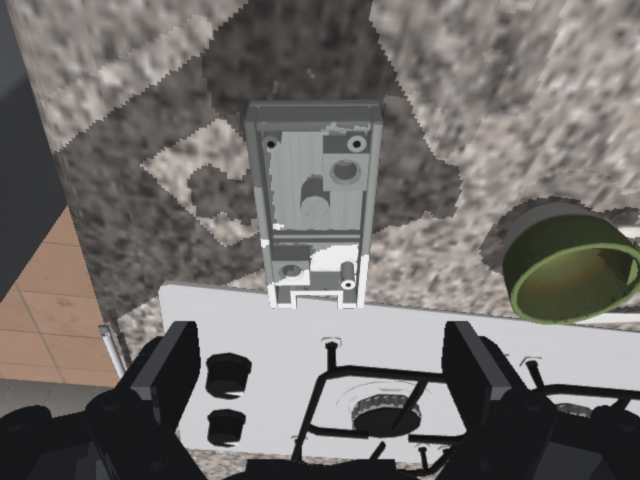

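Request:
{"name": "play_rows", "arguments": {"motion": [[[-1,1.9,-0.1,4.0,0,0,0],[-1,3.1,-0.1,6.7,0,0,0],[-1,3.7,-0.1,8.0,0,0,0],[-1,3.7,-0.1,8.0,0,0,0],[1,3.7,-0.1,8.0,0,0,0],[1,3.7,-0.1,8.0,0,0,0],[1,3.7,-0.1,8.0,0,0,0],[1,3.7,-0.1,8.0,0,0,0],[1,3.7,-0.1,8.0,0,0,0]]], "newtons": 70}}

```text
t: 5.58
tool_pos: [0.489, 0.2901, 0.0062]
tool_rot: [1.795, 2.126, -0.391]
contact_force: [-0.8, 2.1, 7.6]
opening: 0.0582
```

```bash
python3 - <<'E'
from h import *
from station import ctrl
o=ctrl.get_obs();show(o)
w=ctrl.get_image("wrist");cv2.imwrite("pics/w4.png",w["color"][:,:,::-1])
E
```

```text
t 5.58 q [0.5936, 0.3134, 1.7725, -0.4139, 1.2668, 0.5931] pos [0.489, 0.2901, 0.0062]
[[-0.151, 0.986, 0.074], [0.895, 0.168, -0.413], [-0.42, 0.004, -0.908]] F [-0.8  2.1  7.6] op 0.0582
```

View pics/w4.png

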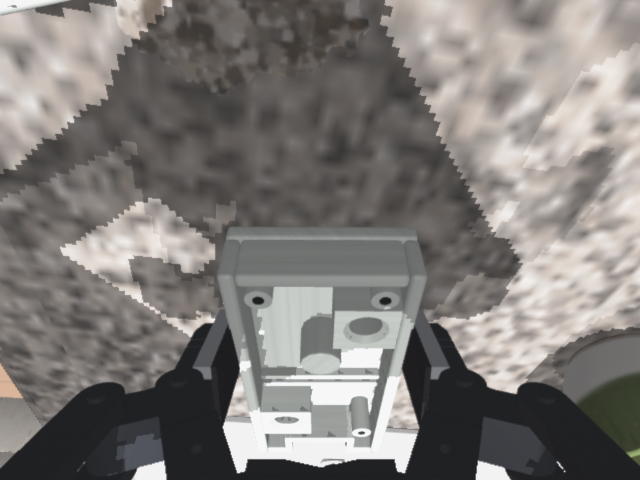

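```bash
cat > st.py <<'E'
from plan import *
import pickle
p=[0.238,0.0742,0.4264,0.0957,0.6099,0.2795]
def T4(Rm,x):
    T=np.eye(4);T[:3,:3]=Rm;T[:3,3]=x;return T
def tool4(o): return T4(R.from_rotvec(o['tool_rot']).as_matrix(),o['tool_pos'])
def standing(foot,zdeg):
    z=np.radians(zdeg);zd=np.array([np.cos(z),np.sin(z),0]);Rs=shellR(Z,zd)
    return T4(Rs,np.array(foot)-Rs@np.array([-.065,0,.011]))
E
python3 - <<'E'
from st import *
from station import ctrl
o=ctrl.get_obs();To=tool4(o)
Tts=np.linalg.inv(To)@T4(flat,c0);pickle.dump(Tts,open("tts.pkl","wb"))
q=o['q']
up=o['tool_pos']+[0,0,.1]
print(ik(up,To[:3,:3],p,q))
Tt=standing((.47,.28,.03),-80)@np.linalg.inv(Tts)
print(Tt.round(3));print(ik(Tt[:3,3],Tt[:3,:3],p,q))
rel(o,up,To[:3,:3]);rel(o,Tt[:3,3],Tt[:3,:3])
E
```

```text
(array([ 0.59363303,  0.17529231,  1.74354904, -0.39863373,  1.42032855,
        0.52540362]), np.float64(2.6511058134409304e-21))
[[-0.069  0.985 -0.155  0.471]
 [ 0.414  0.17   0.894  0.285]
 [ 0.908 -0.002 -0.42   0.115]
 [ 0.     0.     0.     1.   ]]
(array([-0.07636109,  0.15081952,  2.02780465,  1.07844019,  1.51428164,
       -0.64581538]), np.float64(1.0041612963562869e-22))
row [-4.2, 0.04, -9.08] [0.0, 0.0, 0.0]
row [-4.76, -1.83, -9.84] [0.4, 90.0, 0.03]
```

Request:
{"name": "play_rows", "arguments": {"motion": [[[1,-2.0,0,-4.4,0,0,0],[1,-4.0,0,-8.8,0,0,0],[1,-5.4,0,-11.8,0,0,0],[1,-5.4,-0.9,-11.4,0.2,10,0],[1,-5.4,-1.2,-11.4,0.2,20,0],[1,-5.4,-1.5,-11.2,0.2,30,0],[1,-5.4,-1.8,-11.2,0.2,40,0],[1,-5.4,-1.8,-11.0,0.3,50,0],[1,-5.3,-1.8,-11.0,0.4,60,0],[1,-5.2,-1.8,-10.8,0.4,70,0],[1,-5.2,-1.8,-10.8,0.4,80,0],[1,-5.2,-1.8,-10.8,0.4,90,0],[1,-5.2,-1.8,-10.8,0.4,90,0],[1,-5.2,-1.8,-10.8,0.4,90,0]]]}}

```text
t: 7.38
tool_pos: [0.4713, 0.2852, 0.1263]
tool_rot: [-1.367, -1.622, -0.87]
contact_force: [-0.7, 0.0, -0.7]
opening: 0.0583
```

```bash
python3 - <<'E'
from st import *
from station import ctrl
o=ctrl.get_obs();show(o)
Ts=tool4(o)@pickle.load(open("tts.pkl","rb"));print(Ts.round(4), (Ts@[-.065,0,.011,1])[:3])
for n in("scene","wrist","top"):
    w=ctrl.get_image(n);c=w["color"][:,:,::-1]
    if n=="top": c=cv2.resize(c[180:330,200:400],None,fx=3.9,fy=3.9)
    if n=="scene": c=cv2.resize(c[150:350,180:420],None,fx=3,fy=3)
    cv2.imwrite(f"pics/{n}5.png",c)
E
```

```text
t 7.38 q [-0.0753, 0.1296, 2.0264, 1.0759, 1.523, -0.6264] pos [0.4713, 0.2852, 0.1263]
[[-0.071, 0.985, -0.155], [0.416, 0.171, 0.893], [0.907, -0.002, -0.422]] F [-0.7  0.  -0.7] op 0.0583
[[-1.300e-03 -9.847e-01  1.743e-01  4.686e-01]
 [ 2.200e-03 -1.743e-01 -9.847e-01  2.910e-01]
 [ 1.000e+00 -9.000e-04  2.400e-03  1.058e-01]
 [ 0.000e+00  0.000e+00  0.000e+00  1.000e+00]] [0.47063494 0.28001133 0.04087564]
```

View pics/scene5.png

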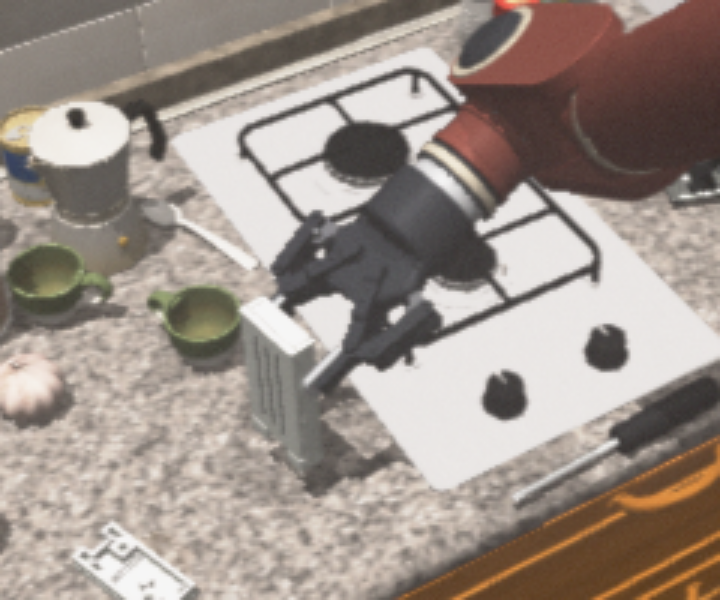

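View pics/wrist5.png

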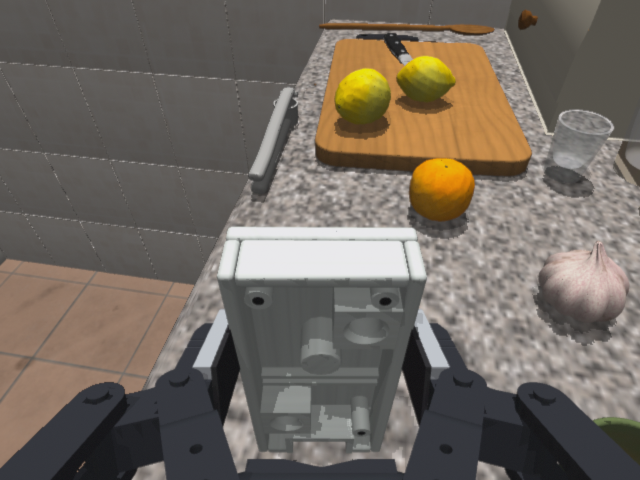

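Request:
{"name": "play_rows", "arguments": {"motion": [[[1,-1.8,0,0.8,0,0,0],[1,-2.9,0,1.35,0,0,0],[1,-3.3,0,1.54,0,0,0],[1,-3.5,0,1.63,0,0,0],[1,-3.6,0,1.68,0,0,0],[1,-3.65,0,1.7,0,0,0],[1,-3.65,0,1.7,0,0,0]]]}}

```text
t: 8.4
tool_pos: [0.4718, 0.2857, 0.0874]
tool_rot: [-1.365, -1.624, -0.872]
contact_force: [0.2, 0.6, -1.9]
opening: 0.0582
```

```bash
python3 - <<'E'
from st import *
from station import ctrl
o=ctrl.get_obs();show(o)
Ts=tool4(o)@pickle.load(open("tts.pkl","rb"));print((Ts@[-.065,0,.011,1])[:3])
E
```

```text
t 8.4 q [-0.0745, 0.2089, 2.023, 1.0814, 1.4865, -0.6963] pos [0.4718, 0.2857, 0.0874]
[[-0.074, 0.985, -0.155], [0.415, 0.172, 0.894], [0.907, 0.001, -0.421]] F [ 0.2  0.6 -1.9] op 0.0582
[0.47137723 0.28055983 0.00195809]
```

Request:
{"name": "play_rows", "arguments": {"motion": [[[1,-0.1,0,0.04,0,0,0],[1,-0.15,0,0.07,0,0,0],[1,-0.2,0,0.09,0,0,0],[1,-0.25,0,0.11,0,0,0],[1,-0.25,0,0.11,0,0,0]]]}}

```text
t: 9.02
tool_pos: [0.4719, 0.2857, 0.0853]
tool_rot: [-1.363, -1.624, -0.873]
contact_force: [-2.5, -1.3, 3.5]
opening: 0.0581
```

Request:
{"name": "play_rows", "arguments": {"motion": [[[0.6,0,0,0,0,0,0],[0,0,0,0,0,0,0],[-1,0,0,0,0,0,0],[-1,0,0,0,0,0,0],[-1,0,0,0,0,0,0],[-1,0,0,0,0,0,0]]]}}

```text
t: 9.78
tool_pos: [0.4719, 0.2857, 0.0853]
tool_rot: [-1.363, -1.624, -0.873]
contact_force: [0.1, -0.2, 0.0]
opening: 0.0852
```

```bash
python3 - <<'E'
from st import *
from station import ctrl
o=ctrl.get_obs();show(o)
for n in("scene","wrist"):
    w=ctrl.get_image(n);c=w["color"][:,:,::-1]
    if n=="scene": c=cv2.resize(c[200:330,220:340],None,fx=4,fy=4)
    cv2.imwrite(f"pics/{n}6.png",c)
E
```

```text
t 9.78 q [-0.0747, 0.2142, 2.0221, 1.0824, 1.4857, -0.7009] pos [0.4719, 0.2857, 0.0853]
[[-0.074, 0.985, -0.156], [0.414, 0.172, 0.894], [0.907, 0.002, -0.42]] F [ 0.1 -0.2  0. ] op 0.0852
```

View pics/scene6.png

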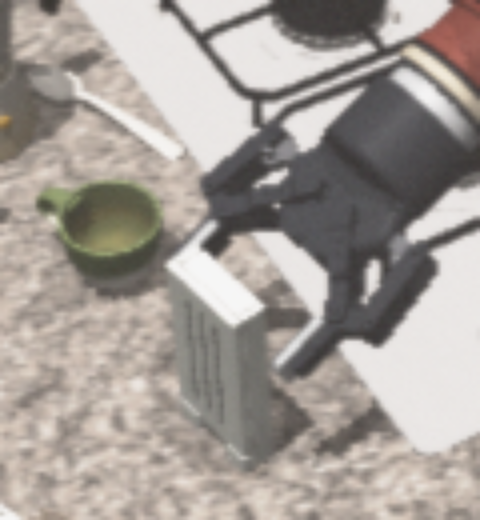

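View pics/wrist6.png

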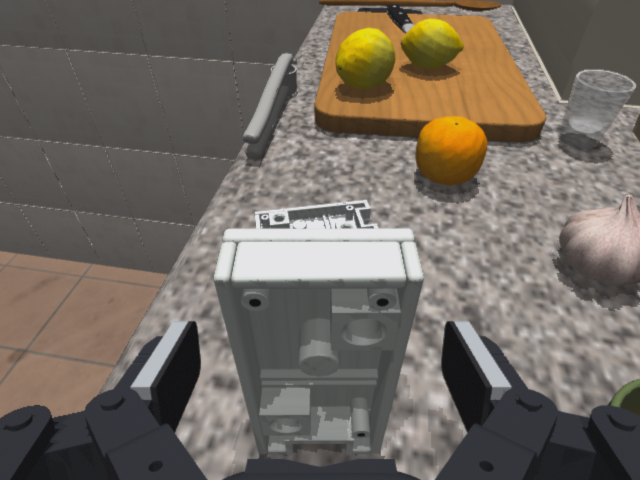

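```bash
cat > rg.py <<'E'
from st import *
b=np.radians(12);tz=np.array([-np.cos(b),0,np.sin(b)]);ty=np.array([0,-1.,0]);RtB=M(np.cross(ty,tz),ty,tz)
TB=T4(RtB,np.array([.035,0,.006])+tz*.025)
E
python3 - <<'E'
from rg import *
from station import ctrl
o=ctrl.get_obs()
Ts=tool4(o)@pickle.load(open("tts.pkl","rb"));foot=(Ts@[-.065,0,.011,1])[:3];zd=np.degrees(np.arctan2(Ts[1,2],Ts[0,2]));print(foot,zd)
foot[2]=0;S=standing(foot,zd);pickle.dump(S,open("S.pkl","wb"))
T=S@TB;print(T.round(3));a=T[:3,3]+[0,0,.14]
rel(o,a,T[:3,:3]);print(ik(a,T[:3,:3],p,o['q']));print(ik(T[:3,3],T[:3,:3],p,o['q']))
E
```

```text
[ 4.71411781e-01  2.80729375e-01 -8.04745057e-05] -79.86592531100426
[[-0.172  0.984  0.037  0.471]
 [ 0.963  0.176 -0.205  0.281]
 [-0.208  0.    -0.978  0.076]
 [ 0.     0.     0.     1.   ]]
row [11.6, -0.11, -5.93] [0.19, -77.15, -0.15]
(array([ 0.5018927 , -0.05937644,  1.76144535, -0.19871398,  1.50854132,
        0.34429236]), np.float64(2.4095402430547816e-19))
(array([ 0.5018927 ,  0.08282668,  1.86590283, -0.20798363,  1.26691058,
        0.39482914]), np.float64(1.4986797284881901e-30))
```

Request:
{"name": "play_rows", "arguments": {"motion": [[[-1,0,0,-4,0,0,0],[-1,0,0,-8,0,0,0],[-1,0,0,-11,0,0,0],[-1,5,0,-13,0,0,0],[-1,9.5,0,-14.3,0,-10,0],[-1,11.6,-0.1,-13,0,-20,0],[-1,11.6,-0.1,-11,0,-30,0],[-1,11.6,-0.1,-9,0,-40,0],[-1,11.6,-0.1,-7.5,0,-50,0],[-1,11.6,-0.1,-6,0,-60,0],[-1,11.6,-0.1,-5.9,0,-70,0],[-1,11.6,-0.1,-5.9,0.2,-77.2,-0.1],[-1,11.6,-0.1,-5.9,0.2,-77.2,-0.1],[-1,11.6,-0.1,-5.9,0.2,-77.2,-0.1]]]}}

```text
t: 11.62
tool_pos: [0.4714, 0.2805, 0.2151]
tool_rot: [1.911, 2.281, -0.201]
contact_force: [0.7, -1.6, 0.1]
opening: 0.0854
```

```bash
python3 - <<'E'
from rg import *
from station import ctrl
o=ctrl.get_obs();show(o)
w=ctrl.get_image("wrist");pickle.dump((w,o),open("s2.pkl","wb"))
cv2.imwrite("pics/w7.png",w["color"][:,:,::-1])
S=pickle.load(open("S.pkl","rb"))
for X in [(.065,.03,0),(.065,-.03,0),(.065,.03,.022),(.065,-.03,.022)]: print(X,proj(w,(S@[*X,1])[:3]).round(1))
E
```

```text
t 11.62 q [0.5014, -0.0587, 1.7614, -0.1978, 1.5088, 0.3448] pos [0.4714, 0.2805, 0.2151]
[[-0.171, 0.985, 0.035], [0.963, 0.175, -0.204], [-0.207, -0.001, -0.978]] F [ 0.7 -1.6  0.1] op 0.0854
(0.065, 0.03, 0) [262.1 197.9]
(0.065, -0.03, 0) [374.1 197.8]
(0.065, 0.03, 0.022) [264.9 233.5]
(0.065, -0.03, 0.022) [371.7 233.4]
```

View pics/w7.png

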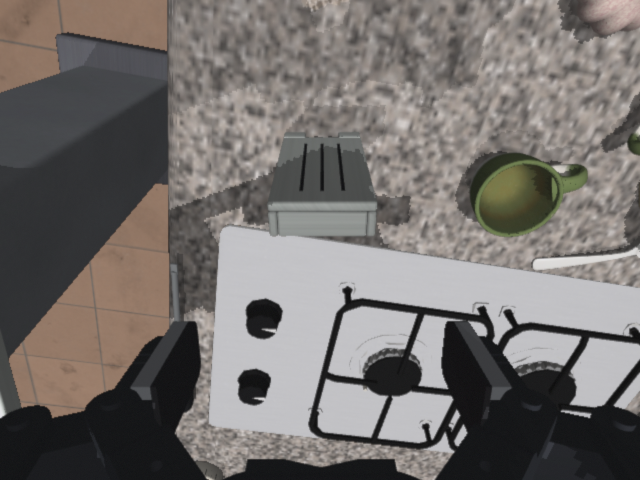

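```bash
python3 - <<'E'
import cv2
t=cv2.imread("pics/w7.png")
cv2.imwrite("pics/w7z.png",cv2.resize(t[125:245,255:390],None,fx=5,fy=5,interpolation=cv2.INTER_CUBIC))
E
```

```text
(no output)
```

View pics/w7z.png

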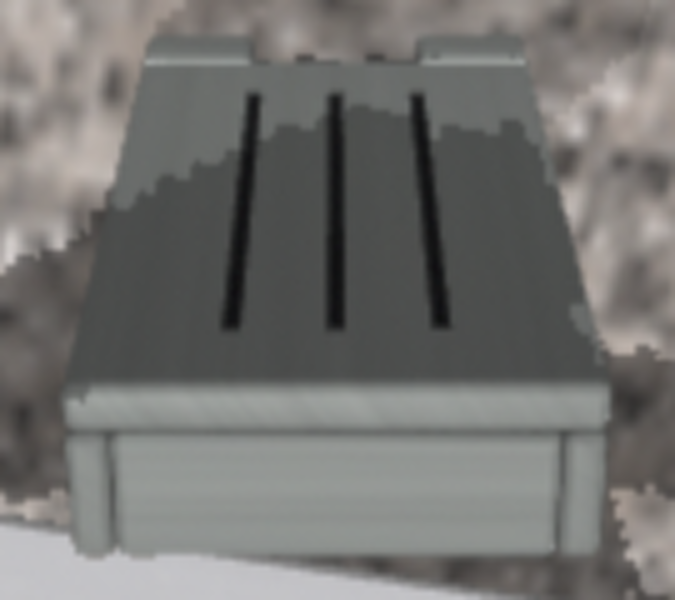

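Request:
{"name": "play_rows", "arguments": {"motion": [[[-1,1.0,0,4.7,0,0,0],[-1,2.0,0,9.4,0,0,0],[-1,2.6,0,12.3,0,0,0],[-1,2.9,0,13.6,0,0,0],[-1,2.9,0,13.6,0,0,0],[-1,2.9,0,13.6,0,0,0],[1,2.9,0,13.6,0,0,0],[1,2.9,0,13.6,0,0,0],[1,2.9,0,13.6,0,0,0],[1,2.9,0,13.6,0,0,0],[1,2.9,0,13.6,0,0,0]]], "newtons": 90}}

```text
t: 13.05
tool_pos: [0.4725, 0.2809, 0.078]
tool_rot: [1.911, 2.279, -0.198]
contact_force: [-0.5, -0.0, 6.8]
opening: 0.0587
```

```bash
python3 - <<'E'
from rg import *
from station import ctrl
o=ctrl.get_obs();show(o)
for n in("scene","wrist"):
    w=ctrl.get_image(n);c=w["color"][:,:,::-1]
    if n=="scene": c=cv2.resize(c[200:330,220:340],None,fx=4,fy=4)
    else: pickle.dump((w,o),open("s3.pkl","wb"))
    cv2.imwrite(f"pics/{n}8.png",c)
S=pickle.load(open("S.pkl","rb"))
for X in [(.065,.03,0),(.065,-.03,0),(.065,.03,.022),(.065,-.03,.022)]: print(X,proj(w,(S@[*X,1])[:3]).round(1))
E
```

```text
t 13.05 q [0.5013, 0.0807, 1.8634, -0.2073, 1.2694, 0.3953] pos [0.4725, 0.2809, 0.078]
[[-0.17, 0.985, 0.038], [0.963, 0.174, -0.203], [-0.207, 0.002, -0.978]] F [-0.5 -0.   6.8] op 0.0587
(0.065, 0.03, 0) [195.3 426.2]
(0.065, -0.03, 0) [427.4 425.4]
(0.065, 0.03, 0.022) [207.  475.3]
(0.065, -0.03, 0.022) [417.7 474.6]
```

View pics/scene8.png

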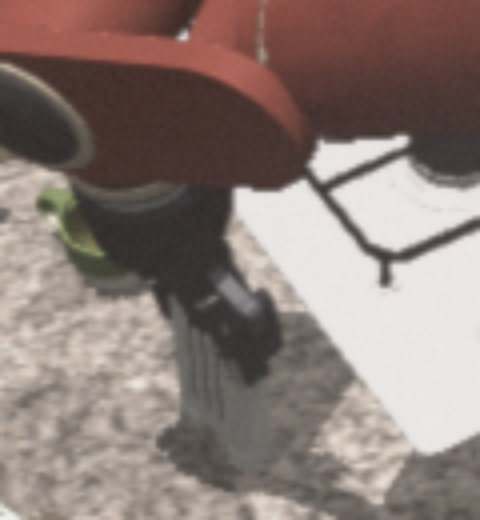

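View pics/wrist8.png

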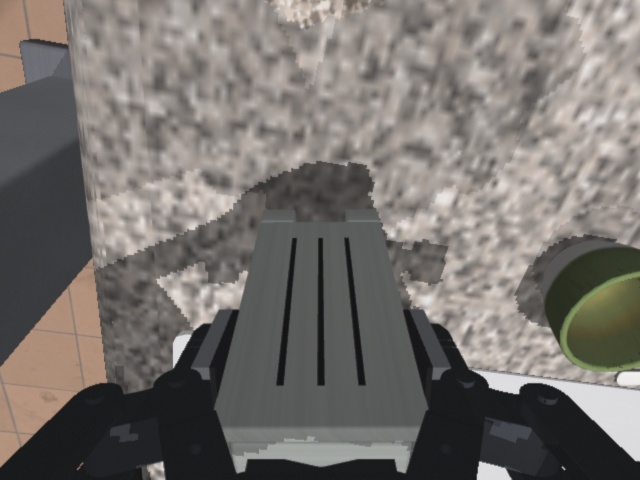

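```bash
python3 - <<'E'
from rg import *
for n in("g1","s1","s2","s3"):
    w,o=pickle.load(open(n+".pkl","rb"));T=np.linalg.inv(tool4(o))@w["T"]
    print(n,T[:3,3].round(4),R.from_matrix(T[:3,:3]).as_rotvec(degrees=True).round(2), [proj(w,(tool4(o)@[0,0,z,1])[:3]).round(1).tolist() for z in(0,.1,.2)])
E
```

```text
g1 [ 0.0807 -0.0008 -0.1421] [117.12 117.15  19.31] [[322.6, 320.1], [321.8, 236.2], [321.5, 197.7]]
s1 [ 0.0823  0.001  -0.1417] [117.26 117.07  19.26] [[317.7, 324.6], [318.8, 239.2], [319.3, 200.0]]
s2 [ 0.0812  0.0013 -0.1418] [117.14 117.15  19.26] [[316.9, 321.8], [318.2, 237.3], [318.7, 198.5]]
s3 [ 0.0812  0.0013 -0.1418] [117.14 117.15  19.26] [[316.9, 321.8], [318.2, 237.3], [318.8, 198.5]]
```

```bash
python3 - <<'E'
from rg import *
rows=[];b=[]
R0=R.from_rotvec([-3.07444,-.635693,.0003]).as_matrix()
L=[(R0,np.array([.0835,.0018,-.1419]))]
for n in("g1","s1","s2","s3"):
    w,o=pickle.load(open(n+".pkl","rb"));T=np.linalg.inv(tool4(o))@w["T"];L.append((tool4(o)[:3,:3],T[:3,3]))
A=np.vstack([np.hstack([np.eye(3),r.T]) for r,_ in L]);y=np.concatenate([v for _,v in L])
x,res,rk,sv=np.linalg.lstsq(A,y,rcond=None);print(rk,sv.round(2),x.round(4));print((A@x-y).reshape(-1,3).round(4))
E
```

```text
6 [3.16 2.94 2.94 1.17 1.16 0.15] [ 0.0828 -0.     -0.1401  0.0015 -0.001   0.0019]
[[ 0.0003 -0.0003 -0.0001]
 [ 0.0004  0.0002  0.0001]
 [-0.0007  0.0003 -0.0003]
 [ 0.     -0.0001  0.0001]
 [ 0.     -0.0001  0.0001]]
```

```bash
python3 - <<'E'
from h import *
import pickle
from scipy.optimize import least_squares
w,o=pickle.load(open("g1.pkl","rb"))
f=lambda p:(275+p[0]/8-.44,185+p[1]/8-.44)
g=lambda p:(265+p[0]/3.6-.36,180+p[1]/3.6-.36)
T0=w["T"].copy()
obs=[((0,.03,.14),f((738,402))),((0,-.03,.14),f((88,374))),((.088,-.03,.14),g((68,565))),((.088,.03,.14),g((335,577)))]
ob2=obs+[((-.012,14.5e-3,.114),f((570,208))),((-.012,-14.5e-3,.044),f((283,40))),((-.006,0,.093),f((410,195)))]
def G(v): 
    c,s=np.cos(v[2]),np.sin(v[2]); return lambda X:np.array([v[0]+c*X[0]-s*X[1],v[1]+s*X[0]+c*X[1],X[2]])
for e in ((0,0,0),(.0015,-.001,0),(.0015,-.001,.0019)):
    w["T"]=T0.copy();w["T"][:3,3]-=e
    for ob in(obs,ob2):
        s=least_squares(lambda v:np.concatenate([proj(w,G(v)(X))-p for X,p in ob]),[.553,-.19,-.26]);print(e,s.x.round(4),np.degrees(s.x[2]).round(2),s.fun.round(1))
    for X,p in ob2[4:]: print(proj(w,G(s.x)(X))-p)
E
```

```text
(0, 0, 0) [ 0.5539 -0.1875 -0.3105] -17.79 [ 0.9 -0.3 -0.8 -0.5 -1.   0.7  0.9  0.4]
(0, 0, 0) [ 0.5545 -0.1876 -0.3117] -17.86 [ 1.   0.5 -0.7  0.2 -1.   1.3  0.8  1.1 -0.3 -1.5  0.1 -1.3  0.2 -0.2]
[-0.30259991 -1.49579735]
[ 0.07568006 -1.26778781]
[ 0.17644968 -0.15321141]
(0.0015, -0.001, 0) [ 0.5524 -0.1865 -0.3105] -17.79 [ 0.9 -0.3 -0.8 -0.5 -1.   0.7  0.9  0.4]
(0.0015, -0.001, 0) [ 0.553  -0.1866 -0.3117] -17.86 [ 1.   0.5 -0.7  0.2 -1.   1.3  0.8  1.1 -0.3 -1.5  0.1 -1.3  0.2 -0.2]
[-0.30259989 -1.49579734]
[ 0.07568008 -1.26778782]
[ 0.17644969 -0.15321141]
(0.0015, -0.001, 0.0019) [ 0.5516 -0.1863 -0.3105] -17.79 [ 1.2 -0.6 -1.1 -0.8 -1.3  1.   1.1  0.8]
(0.0015, -0.001, 0.0019) [ 0.5523 -0.1864 -0.3116] -17.85 [ 1.3  0.4 -1.   0.1 -1.3  1.8  1.   1.6 -0.2 -1.7 -0.  -1.6  0.2 -0.4]
[-0.18362617 -1.74183214]
[-0.00856117 -1.57697864]
[ 0.17507999 -0.38409824]
```

```bash
cat > mt.py <<'E'
from rg import *
gyaw=np.radians(-17.8);gx=np.array([np.cos(gyaw),np.sin(gyaw),0]);g0=np.array([.5525,-.1865,0])
def mounted(s,lat=0,dz=0):
    gy=np.cross(Z,gx)
    Rs=shellR(Z,gx);return T4(Rs,g0-gx*(.022+s)+gy*lat+Z*(.075+dz))
E
python3 - <<'E'
from mt import *
from station import ctrl
o=ctrl.get_obs();To=tool4(o);S=pickle.load(open("S.pkl","rb"))
print("old rel",(np.linalg.inv(S)@To).round(4))
y=-To[:3,1].copy();y[2]=0;y/=np.linalg.norm(y);z=np.cross(Z,y);z=-z if False else np.cross(Z,y)
# shell: x=Z,y,z ; z=x×y
S2=np.eye(4);S2[:3,:3]=M(Z,y,z)
d=S[:3,3]-To[:3,3]
org=To[:3,3]+z*(d@z); org[2]=.065; S2[:3,3]=org
X=np.linalg.inv(S2)@To;print(X.round(4));pickle.dump(X,open("X.pkl","wb"))
for s,dz in((.06,.05),(.06,0),(.02,0),(0,0)):
    T=mounted(s,0,dz)@X;print(s,T[:3,3].round(4));rel(o,T[:3,3],T[:3,:3]);print(ik(T[:3,3],T[:3,:3],p,o['q']))
E
```

```text
old rel [[-0.2069  0.002  -0.9784  0.013 ]
 [-0.0022 -1.     -0.0016 -0.0011]
 [-0.9784  0.0018  0.2069  0.011 ]
 [ 0.      0.      0.      1.    ]]
[[-2.069e-01  2.000e-03 -9.784e-01  1.300e-02]
 [-4.000e-04 -1.000e+00 -1.900e-03  0.000e+00]
 [-9.784e-01  0.000e+00  2.069e-01  1.100e-02]
 [ 0.000e+00  0.000e+00  0.000e+00  1.000e+00]]
0.06 [ 0.4849 -0.1648  0.138 ]
row [-44.39, -6.53, 3.24] [-12.86, 0.12, -60.82]
(array([-0.49497943, -0.29174584,  2.09724578,  0.04398176,  1.13187668,
       -1.76951505]), np.float64(1.4159294241323487e-29))
0.06 [ 0.4849 -0.1648  0.088 ]
row [-43.36, -6.54, 8.13] [-12.86, 0.12, -60.82]
(array([-0.49497943, -0.22618431,  2.13413515,  0.04645463,  1.02953024,
       -1.77476168]), np.float64(2.677704448741395e-30))
0.02 [ 0.523 -0.177  0.088]
row [-45.19, -3.0, 8.53] [-12.86, 0.12, -60.82]
(array([-0.47996341, -0.11956898,  2.04194694,  0.04328593,  1.01448355,
       -1.75896964]), np.float64(4.5892522176038944e-30))
0 [ 0.5421 -0.1831  0.088 ]
row [-46.1, -1.23, 8.72] [-12.86, 0.12, -60.82]
(array([-0.47333969, -0.06928086,  1.99540883,  0.04180033,  1.01047264,
       -1.75183745]), np.float64(1.3292427819482551e-30))
```

Request:
{"name": "play_rows", "arguments": {"motion": [[[1,-0.4,0,-2,0,0,0],[1,-1,0,-4.8,0,0,0],[1,-1.5,0,-6.9,0,0,0],[1,-5,-0.5,-6.2,-1,0,-4.9],[1,-10.1,-1.3,-5.2,-2.6,0,-12.2],[1,-15.8,-2.1,-4.2,-4.2,0,-20],[1,-21.4,-3,-3.1,-5.9,0,-28],[1,-27.5,-3.9,-2,-7.7,0.1,-36.5],[1,-33.5,-4.8,-0.8,-9.5,0.1,-45],[1,-38.7,-5.6,0.2,-11,0.1,-52.3],[1,-42.6,-6.2,0.9,-12.2,0.1,-57.8],[1,-44.8,-6.5,1.3,-12.9,0.1,-60.8],[1,-44.8,-6.5,1.3,-12.9,0.1,-60.8],[1,-44.8,-6.5,1.3,-12.9,0.1,-60.8]]]}}

```text
t: 14.9
tool_pos: [0.4849, -0.1643, 0.1579]
tool_rot: [0.455, 2.899, -0.044]
contact_force: [-0.2, 0.4, -1.4]
opening: 0.0589
```

```bash
python3 - <<'E'
from mt import *
from station import ctrl
o=ctrl.get_obs();show(o);X=pickle.load(open("X.pkl","rb"))
print((tool4(o)@np.linalg.inv(X)).round(4))
for s,dz in((.06,0),(.022,0),(0.01,0)):
    T=mounted(s,0,dz)@X;rel(o,T[:3,3],T[:3,:3])
for n in("scene","wrist","top"):
    w=ctrl.get_image(n);c=w["color"][:,:,::-1]
    pickle.dump((w,o),open(f"{n}9.pkl","wb"))
    if n=="scene": c=cv2.resize(c[120:240,350:470],None,fx=4.5,fy=4.5,interpolation=cv2.INTER_CUBIC)
    if n=="top": c=cv2.resize(c[170:310,380:500],None,fx=4,fy=4,interpolation=cv2.INTER_CUBIC)
    cv2.imwrite(f"pics/{n}9.png",c)
E
```

```text
t 14.9 q [-0.4944, -0.314, 2.08, 0.0438, 1.1713, -1.7665] pos [0.4849, -0.1643, 0.1579]
[[-0.931, 0.306, 0.198], [0.3, 0.952, -0.061], [-0.207, 0.003, -0.978]] F [-0.2  0.4 -1.4] op 0.0589
[[-4.000e-04 -3.063e-01  9.519e-01  4.744e-01]
 [-7.000e-04 -9.519e-01 -3.063e-01 -1.609e-01]
 [ 1.000e+00 -8.000e-04  1.000e-04  1.449e-01]
 [ 0.000e+00  0.000e+00  0.000e+00  1.000e+00]]
row [1.43, -0.07, 6.84] [0.04, 0.01, -0.04]
row [-2.29, -0.07, 7.63] [0.04, 0.01, -0.04]
row [-3.46, -0.06, 7.88] [0.04, 0.01, -0.04]
```

View pics/scene9.png

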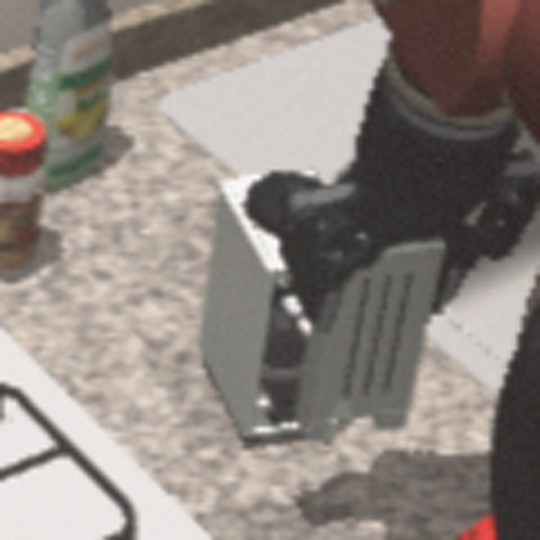

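View pics/wrist9.png

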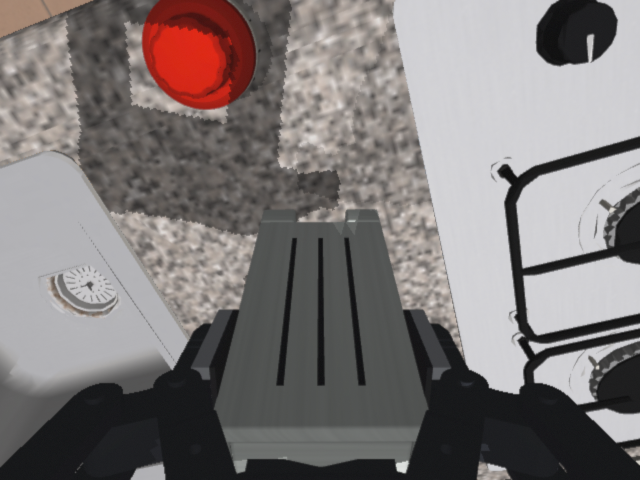

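View pics/top9.png

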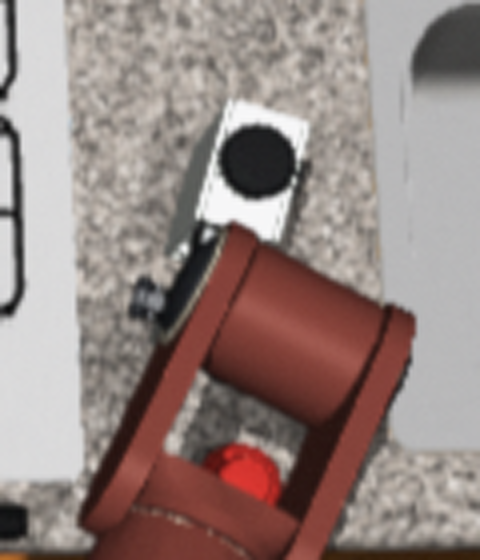

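Request:
{"name": "play_rows", "arguments": {"motion": [[[1,0.6,0,3,0,0,0],[1,1.1,-0.1,5.5,0,0,0],[1,1.4,-0.1,6.8,0,0,0],[1,0,-0.1,7.1,0,0,0],[1,-1.3,-0.1,7.4,0,0,0],[1,-2.1,-0.1,7.6,0,0,0],[1,-2.3,-0.1,7.6,0,0,0],[1,-2.3,-0.1,7.6,0,0,0]]]}}

```text
t: 16.05
tool_pos: [0.5214, -0.176, 0.0883]
tool_rot: [0.452, 2.9, -0.044]
contact_force: [-0.6, 0.1, -1.6]
opening: 0.0588
```

```bash
python3 - <<'E'
from mt import *
from station import ctrl
o=ctrl.get_obs();show(o);X=pickle.load(open("X.pkl","rb"))
print((np.linalg.inv(mounted(0))@tool4(o)@np.linalg.inv(X)).round(4))
for s,dz in((.01,0),(0,0)):
    T=mounted(s,0,dz)@X;rel(o,T[:3,3],T[:3,:3])
w=ctrl.get_image("scene");c=w["color"][:,:,::-1]
c=cv2.resize(c[140:230,375:455],None,fx=6.6,fy=6.6,interpolation=cv2.INTER_CUBIC)
cv2.imwrite("pics/scene10.png",c)
S=mounted(.022)
for X in [(-.065,.03,.0),(-.065,.03,.022),(-.065,-.03,.0),(-.065,-.03,.022),(.065,-.03,0),(.065,.03,0)]: print('s',((proj(w,(S@[*X,1])[:3])-[375,140]+.4)*6.6).round())
G=lambda X:g0+gx*X[0]+np.cross(Z,gx)*X[1]+Z*X[2]
for X in [(0,.03,.14),(0,.03,.01),(0,-.03,.01),(.088,.03,.14)]: print('g',((proj(w,G(X))-[375,140]+.4)*6.6).round())
E
```

```text
t 16.05 q [-0.48, -0.125, 2.0464, 0.0443, 1.0154, -1.7609] pos [0.5214, -0.176, 0.0883]
[[-0.932, 0.304, 0.198], [0.298, 0.953, -0.061], [-0.207, 0.003, -0.978]] F [-0.6  0.1 -1.6] op 0.0588
[[ 1.00e+00 -6.00e-04  3.00e-04  3.00e-04]
 [ 6.00e-04  1.00e+00 -1.50e-03 -5.00e-04]
 [-3.00e-04  1.50e-03  1.00e+00 -2.19e-02]
 [ 0.00e+00  0.00e+00  0.00e+00  1.00e+00]]
row [-1.16, -0.06, 0.27] [0.05, 0.02, 0.08]
row [-2.14, -0.06, 0.48] [0.05, 0.02, 0.08]
s [365. 560.]
s [345. 524.]
s [225. 582.]
s [206. 546.]
s [266. 333.]
s [415. 311.]
g [226. 262.]
g [188. 510.]
g [325. 489.]
g [151. 129.]
```

View pics/scene10.png

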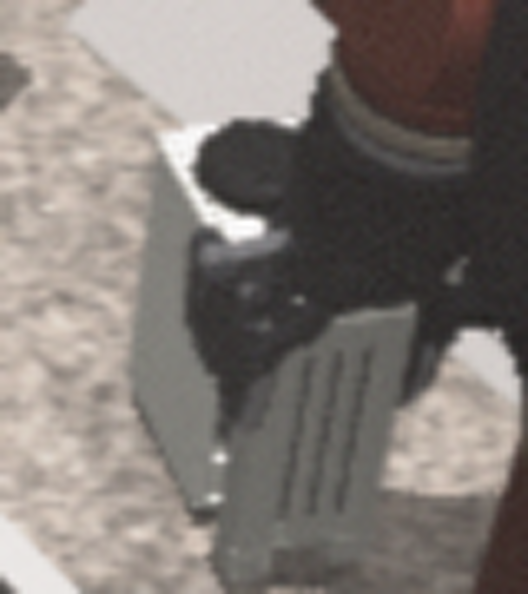

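Request:
{"name": "play_rows", "arguments": {"motion": [[[1,-0.4,-0.06,0.09,0,0,0.1],[1,-0.8,-0.06,0.18,0,0,0.1],[1,-1.0,-0.06,0.23,0,0,0.1],[1,-1.16,-0.06,0.27,0,0,0.1],[1,-1.25,-0.06,0.28,0,0,0.1],[1,-1.3,-0.06,0.29,0,0,0.1]]]}}

```text
t: 16.85
tool_pos: [0.5337, -0.1805, 0.088]
tool_rot: [0.455, 2.899, -0.043]
contact_force: [-0.8, -0.3, -1.7]
opening: 0.0587
```

```bash
cat > chk.py <<'E'
from mt import *
from station import ctrl
o=ctrl.get_obs();X=pickle.load(open("X.pkl","rb"))
D=np.linalg.inv(mounted(0))@tool4(o)@np.linalg.inv(X)
G=np.array([gx,np.cross(Z,gx),Z])
print('t',o['t'],'shell dx(up) dy dz(mm)',(D[:3,3]*1000).round(2),'rot',R.from_matrix(D[:3,:3]).as_rotvec(degrees=True).round(2),'F grinder xyz',(G@o['contact_force']).round(2),'tq',(G@o['wrist_torque']).round(2),o['opening'])
for s in(.005,0,-.003): 
    T=mounted(s)@X;rel(o,T[:3,3],T[:3,:3])
E
python3 chk.py
```

```text
t 16.85 shell dx(up) dy dz(mm) [-0.    0.02 -8.74] rot [-0.02  0.01  0.05] F grinder xyz [-0.68 -0.55 -1.74] tq [-0.05  0.14 -0.  ] 0.058684005713976986
row [-0.37, 0.0, 0.08] [0.05, 0.01, -0.03]
row [-0.86, 0.0, 0.18] [0.05, 0.01, -0.03]
row [-1.15, 0.0, 0.24] [0.05, 0.01, -0.03]
```

Request:
{"name": "play_rows", "arguments": {"motion": [[[1,-0.1,0,0.02,0,0,0],[1,-0.2,0,0.04,0,0,0],[1,-0.3,0,0.06,0,0,0],[1,-0.4,0,0.08,0,0,0],[1,-0.4,0,0.08,0,0,0]]]}}

```text
t: 17.48
tool_pos: [0.5374, -0.1817, 0.0879]
tool_rot: [0.455, 2.9, -0.043]
contact_force: [-1.9, 1.3, -0.7]
opening: 0.0591
```

```bash
python3 chk.py
```

```text
t 17.475 shell dx(up) dy dz(mm) [-0.06  0.02 -4.91] rot [-0.01 -0.04  0.06] F grinder xyz [-2.22  0.68 -0.72] tq [ 0.05  0.5  -0.01] 0.05911600769196868
row [0.01, 0.0, -0.01] [0.05, -0.04, -0.02]
row [-0.48, 0.0, 0.09] [0.05, -0.04, -0.02]
row [-0.77, 0.0, 0.16] [0.05, -0.04, -0.02]
```

Request:
{"name": "play_rows", "arguments": {"motion": [[[1,-0.1,0,0.02,0,0,0],[1,-0.2,0,0.04,0,0,0],[1,-0.3,0,0.06,0,0,0],[1,-0.35,0,0.07,0,0,0],[1,-0.35,0,0.07,0,0,0]]]}}

```text
t: 18.1
tool_pos: [0.5406, -0.1827, 0.0879]
tool_rot: [0.455, 2.901, -0.043]
contact_force: [-4.3, 1.9, 1.0]
opening: 0.0592
```

```bash
python3 chk.py
```

```text
t 18.1 shell dx(up) dy dz(mm) [-0.13  0.03 -1.49] rot [-0.01 -0.07  0.05] F grinder xyz [-4.68  0.47  0.98] tq [-0.06  0.78 -0.03] 0.05918224374075053
row [0.34, 0.0, -0.09] [0.05, -0.07, -0.02]
row [-0.15, 0.0, 0.02] [0.05, -0.07, -0.02]
row [-0.44, 0.0, 0.08] [0.05, -0.07, -0.02]
```

Request:
{"name": "play_rows", "arguments": {"motion": [[[1,-0.07,0,0.015,0,0,0],[1,-0.14,0,0.03,0,0,0],[1,-0.2,0,0.04,0,0,0],[1,-0.2,0,0.04,0,0,0]]]}}

```text
t: 18.6
tool_pos: [0.5414, -0.1829, 0.0878]
tool_rot: [0.456, 2.904, -0.042]
contact_force: [-11.9, 2.9, 6.7]
opening: 0.0589
```

```bash
python3 chk.py
```

```text
t 18.6 shell dx(up) dy dz(mm) [-0.2   0.   -0.78] rot [-0.02 -0.28  0.06] F grinder xyz [-12.26  -0.86   6.71] tq [-0.12  1.49 -0.19] 0.05888647727035186
row [0.41, 0.0, -0.11] [0.06, -0.28, -0.03]
row [-0.08, 0.0, -0.01] [0.06, -0.28, -0.03]
row [-0.37, 0.0, 0.05] [0.06, -0.28, -0.03]
```

```bash
python3 - <<'E'
from mt import *
from station import ctrl
w=ctrl.get_image("scene");c=w["color"][:,:,::-1]
c=cv2.resize(c[140:230,375:455],None,fx=6.6,fy=6.6,interpolation=cv2.INTER_CUBIC)
cv2.imwrite("pics/scene11.png",c)
w=ctrl.get_image("wrist");cv2.imwrite("pics/wrist11.png",w["color"][:,:,::-1])
w=ctrl.get_image("top");c=w["color"][:,:,::-1]
cv2.imwrite("pics/top11.png",cv2.resize(c[170:260,400:490],None,fx=6,fy=6,interpolation=cv2.INTER_CUBIC))
E
```

```text
(no output)
```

View pics/scene11.png

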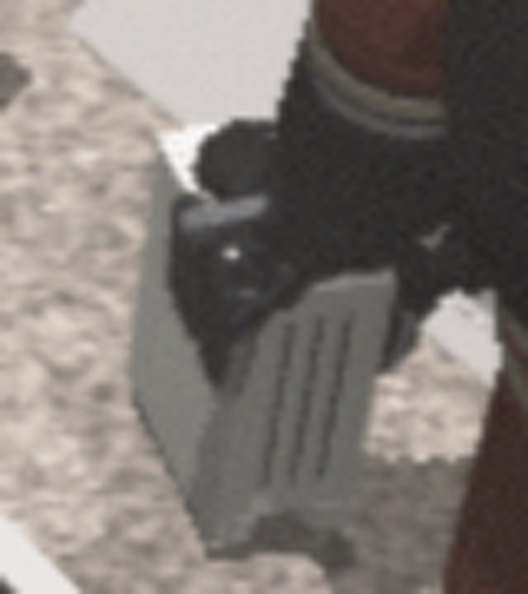

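View pics/wrist11.png

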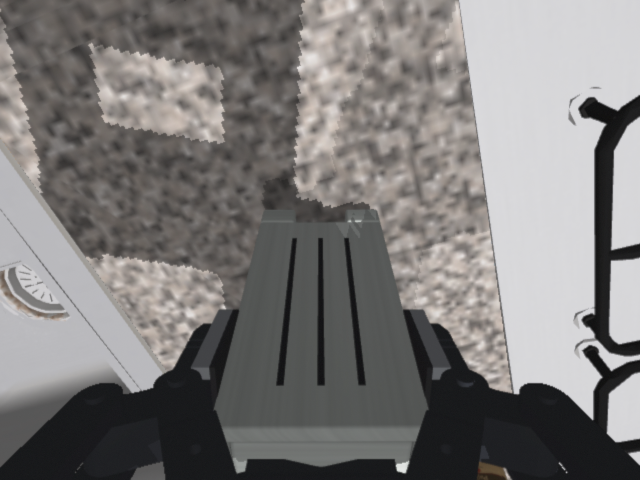

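View pics/top11.png

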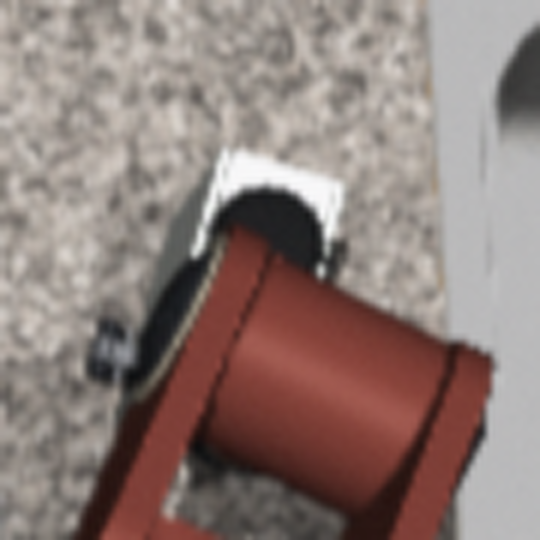

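Request:
{"name": "play_rows", "arguments": {"motion": [[[1,-0.1,0,-0.02,0,-0.2,0],[1,-0.2,0,-0.02,0,-0.3,0],[1,-0.25,0,-0.02,0,-0.3,0],[1,-0.3,0,-0.01,0,-0.3,0],[1,-0.3,0,-0.01,0,-0.3,0]]]}}

```text
t: 19.38
tool_pos: [0.5414, -0.1829, 0.0878]
tool_rot: [0.457, 2.907, -0.041]
contact_force: [-19.3, 6.0, 10.0]
opening: 0.0591
```

```bash
python3 chk.py
```

```text
t 19.375 shell dx(up) dy dz(mm) [-0.15 -0.03 -0.83] rot [-0.03 -0.43  0.07] F grinder xyz [-20.21  -0.21  10.04] tq [-0.25  2.27 -0.35] 0.05907299254850253
row [0.41, -0.0, -0.11] [0.06, -0.43, -0.05]
row [-0.08, -0.0, -0.01] [0.06, -0.43, -0.05]
row [-0.37, -0.0, 0.05] [0.06, -0.43, -0.05]
```

Request:
{"name": "play_rows", "arguments": {"motion": [[[1,-0.2,0,-0.01,0,-0.5,0],[1,-0.25,0,-0.01,0,-0.9,0],[1,-0.25,0,-0.01,0,-1.2,0],[1,-0.25,0,-0.01,0,-1.2,0],[1,-0.25,0,-0.01,0,-1.2,0]]]}}

```text
t: 20.0
tool_pos: [0.5416, -0.183, 0.0877]
tool_rot: [0.454, 2.892, -0.044]
contact_force: [-11.0, 3.1, 7.3]
opening: 0.0589
```

```bash
python3 chk.py
```

```text
t 20.0 shell dx(up) dy dz(mm) [-0.43 -0.03 -0.36] rot [-0.04  0.41  0.08] F grinder xyz [-11.43  -0.43   7.28] tq [-0.18  2.31 -0.26] 0.05886392827332933
row [0.44, -0.0, -0.13] [0.07, 0.41, -0.05]
row [-0.05, -0.0, -0.02] [0.07, 0.41, -0.05]
row [-0.35, -0.0, 0.04] [0.07, 0.41, -0.05]
```

Request:
{"name": "play_rows", "arguments": {"motion": [[[1,-0.2,0,-0.03,0,0,0],[1,-0.3,0,-0.05,0,-0.1,0],[1,-0.4,0,-0.05,0,-0.2,0],[1,-0.4,0,-0.05,0,-0.2,0],[1,-0.4,0,-0.05,0,-0.2,0]]]}}

```text
t: 20.62
tool_pos: [0.5416, -0.183, 0.0876]
tool_rot: [0.456, 2.899, -0.043]
contact_force: [-20.5, 5.4, 9.4]
opening: 0.059
```

```bash
python3 chk.py
```

```text
t 20.625 shell dx(up) dy dz(mm) [-0.38 -0.05 -0.48] rot [-0.05 -0.    0.09] F grinder xyz [-21.17  -1.1    9.36] tq [-0.41  2.82 -0.44] 0.05904171735227959
row [0.43, -0.0, -0.13] [0.08, -0.0, -0.07]
row [-0.06, -0.0, -0.03] [0.08, -0.0, -0.07]
row [-0.35, -0.0, 0.03] [0.08, -0.0, -0.07]
```

```bash
python3 - <<'E'
from mt import *
from station import ctrl
a=np.mean([ctrl.get_image("scene")["color"].astype(float) for _ in range(3)],0).astype(np.uint8)
w=ctrl.get_image("scene")
c=a[:,:,::-1]
c=cv2.resize(c[175:228,390:440],None,fx=11,fy=11,interpolation=cv2.INTER_CUBIC)
c=cv2.convertScaleAbs(c,alpha=1.6,beta=-60)
cv2.imwrite("pics/scene12.png",c)
G=lambda X:g0+gx*X[0]+np.cross(Z,gx)*X[1]+Z*X[2]
for X in [(0,.03,.14),(0,.03,.075),(0,.03,.01),(-.022,.03,.01),(-.022,-.03,.01),(-.022,.03,.14),(.088,.03,.01)]: print('g',X,((proj(w,G(X))-[390,175]+.5)*11).round())
E
python3 chk.py
```

```text
g (0, 0.03, 0.14) [213.  53.]
g (0, 0.03, 0.075) [180. 266.]
g (0, 0.03, 0.01) [149. 467.]
g (-0.022, 0.03, 0.01) [180. 526.]
g (-0.022, -0.03, 0.01) [410. 489.]
g (-0.022, 0.03, 0.14) [246. 111.]
g (0.088, 0.03, 0.01) [ 34. 241.]
t 20.825 shell dx(up) dy dz(mm) [-0.41 -0.04 -0.5 ] rot [-0.05 -0.    0.09] F grinder xyz [-20.58  -1.05  10.4 ] tq [-0.38  2.85 -0.42] 0.058693778333658776
row [0.43, -0.0, -0.13] [0.07, -0.0, -0.06]
row [-0.06, -0.0, -0.03] [0.07, -0.0, -0.06]
row [-0.35, -0.0, 0.03] [0.07, -0.0, -0.06]
```

View pics/scene12.png

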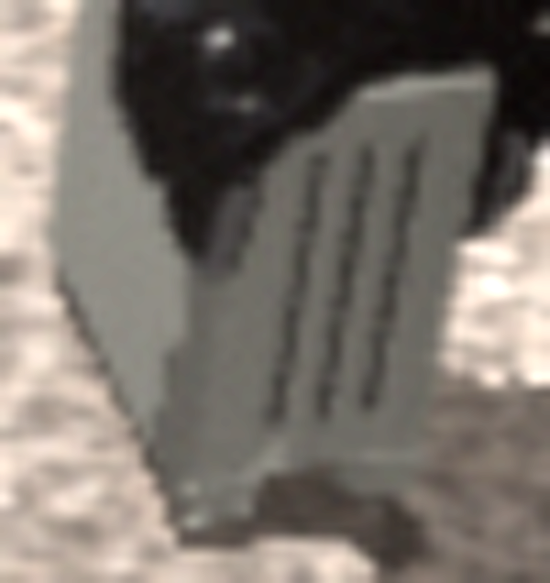

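Request:
{"name": "play_rows", "arguments": {"motion": [[[1,-0.4,0,-0.1,0,-0.5,0],[1,-0.45,0,-0.2,0,-0.6,0],[1,-0.5,0,-0.25,0,-0.7,0],[1,-0.5,0,-0.25,0,-0.7,0],[1,-0.5,0,-0.25,0,-0.7,0]]]}}

```text
t: 21.45
tool_pos: [0.5416, -0.1829, 0.0877]
tool_rot: [0.456, 2.899, -0.042]
contact_force: [-14.2, 2.4, 0.4]
opening: 0.0589
```

```bash
python3 chk.py
```

```text
t 21.45 shell dx(up) dy dz(mm) [-0.37 -0.09 -0.5 ] rot [-0.06  0.04  0.1 ] F grinder xyz [-14.26  -2.09   0.4 ] tq [-0.38  2.27 -0.35] 0.05892826468986681
row [0.43, -0.01, -0.13] [0.09, 0.04, -0.08]
row [-0.06, -0.01, -0.02] [0.09, 0.04, -0.08]
row [-0.35, -0.01, 0.04] [0.09, 0.04, -0.08]
```

Request:
{"name": "play_rows", "arguments": {"motion": [[[1,-0.6,0.05,-0.22,0,-0.8,0],[1,-0.7,0.05,-0.2,0,-1.0,0],[1,-0.8,0.05,-0.2,0,-1.1,0],[1,-0.8,0.05,-0.2,0,-1.1,0],[1,-0.8,0.05,-0.2,0,-1.1,0]]], "newtons": 110}}

```text
t: 22.08
tool_pos: [0.5417, -0.1829, 0.0876]
tool_rot: [0.457, 2.899, -0.043]
contact_force: [-31.5, 6.8, 12.8]
opening: 0.0586
```

```bash
python3 chk.py
```

```text
t 22.075 shell dx(up) dy dz(mm) [-0.41 -0.13 -0.45] rot [-0.11 -0.01  0.09] F grinder xyz [-32.04  -3.18  12.75] tq [-0.76  4.24 -0.85] 0.058580072596808065
row [0.44, -0.01, -0.13] [0.06, -0.01, -0.13]
row [-0.05, -0.01, -0.03] [0.06, -0.01, -0.13]
row [-0.35, -0.01, 0.03] [0.06, -0.01, -0.13]
```

Request:
{"name": "play_rows", "arguments": {"motion": [[[1,-0.7,0,-0.22,0,-1.1,0],[1,-0.65,0,-0.22,0,-1.1,0],[1,-0.6,0,-0.22,0,-1.1,0],[1,-0.6,0,-0.22,0,-1.1,0],[1,-0.6,0,-0.22,0,-1.1,0],[1,-0.6,0,-0.22,0,-1.1,0]]]}}

```text
t: 22.82
tool_pos: [0.5417, -0.183, 0.0877]
tool_rot: [0.457, 2.895, -0.043]
contact_force: [-18.8, 5.0, 5.6]
opening: 0.0587
```

```bash
python3 chk.py; python3 - <<'E'
from mt import *
from station import ctrl
w=ctrl.get_image("wrist");cv2.imwrite("pics/wrist13.png",w["color"][:,:,::-1])
c=ctrl.get_image("scene")["color"][:,:,::-1];cv2.imwrite("pics/scene13.png",c)
E
python3 chk.py|head -1
```

```text
t 22.825 shell dx(up) dy dz(mm) [-0.4  -0.1  -0.33] rot [-0.13  0.26  0.1 ] F grinder xyz [-19.42  -0.97   5.56] tq [-0.48  3.23 -0.56] 0.05873888240690765
row [0.44, -0.01, -0.13] [0.07, 0.26, -0.15]
row [-0.05, -0.0, -0.03] [0.07, 0.26, -0.15]
row [-0.34, -0.0, 0.04] [0.07, 0.26, -0.15]
t 22.925 shell dx(up) dy dz(mm) [-0.4  -0.08 -0.31] rot [-0.13  0.26  0.1 ] F grinder xyz [-18.88  -2.36   4.94] tq [-0.48  3.21 -0.45] 0.05876492329593443
```

View pics/scene13.png

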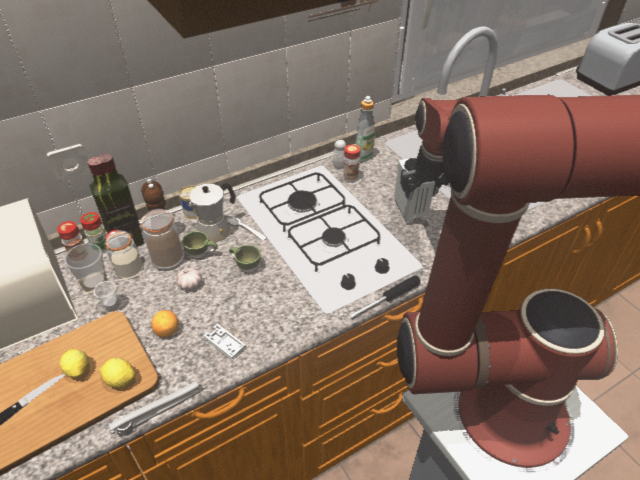

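View pics/wrist13.png

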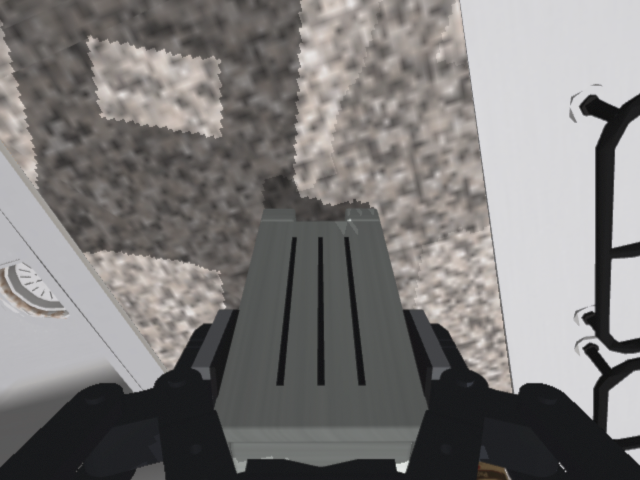

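```bash
python3 - <<'E'
import cv2,numpy as np
I={n:cv2.imread(f"pics/wrist{n}.png",0).astype(np.float32) for n in("9","11","13")}
for a in("9","11"):
    for r in((232,252,265,385),(370,390,250,390),(424,434,240,410),(290,400,150,228),(290,400,415,470)):
        pat=I["13"][r[0]:r[1],r[2]:r[3]];out=[]
        src=I[a][r[0]-8:r[1]+8,r[2]-8:r[3]+8]
        up=lambda m:cv2.resize(m,None,fx=4,fy=4,interpolation=cv2.INTER_CUBIC)
        res=cv2.matchTemplate(up(src),up(pat),cv2.TM_CCOEFF_NORMED);_,v,_,l=cv2.minMaxLoc(res)
        print(a,r,'shift',(l[0]/4-8,l[1]/4-8),round(v,3))
E
```

```text
9 (232, 252, 265, 385) shift (0.0, 1.0) 0.985
9 (370, 390, 250, 390) shift (0.0, 0.0) 0.999
9 (424, 434, 240, 410) shift (0.0, 0.0) 0.999
9 (290, 400, 150, 228) shift (-0.25, -0.25) 0.921
9 (290, 400, 415, 470) shift (0.0, -0.75) 0.924
11 (232, 252, 265, 385) shift (0.0, 1.0) 0.995
11 (370, 390, 250, 390) shift (0.0, 0.0) 0.999
11 (424, 434, 240, 410) shift (0.0, -0.25) 0.999
11 (290, 400, 150, 228) shift (-0.75, 0.75) 0.993
11 (290, 400, 415, 470) shift (0.5, 0.75) 0.991
```

```bash
python3 - <<'E'
from station import ctrl
import cv2,numpy as np
c=ctrl.get_image("top")["color"];a=cv2.imread("pics/top0.png")[:,:,::-1]
for n,im in(("now",c),("start",a)):
    m=((im[:,:,0]>150)&(im[:,:,1]<60)&(im[:,:,2]<60));m[:260]=0;ys,xs=np.nonzero(m)
    print(n,m.sum(),(xs.min(),xs.max(),ys.min(),ys.max()) if m.sum() else None)
for r in((230,160,300,230)[0:0],(205,230,180,205),(195,225,210,235),(200,230,255,300),(230,252,178,202)):
    if r: print(r,np.abs(c[r[0]:r[1],r[2]:r[3]].astype(int)-a[r[0]:r[1],r[2]:r[3]]).mean().round(2))
E
python3 chk.py|head -1
python3 -c "
from station import ctrl
print(ctrl.finish_job())"
```

```text
now 0 None
start 267 (np.int64(430), np.int64(449), np.int64(282), np.int64(300))
(205, 230, 180, 205) 4.87
(195, 225, 210, 235) 4.67
(200, 230, 255, 300) 4.06
(230, 252, 178, 202) 3.89
t 22.975 shell dx(up) dy dz(mm) [-0.42 -0.12 -0.32] rot [-0.13  0.26  0.1 ] F grinder xyz [-19.92  -2.61   5.62] tq [-0.47  3.19 -0.45] 0.058567043942289086
the job is handed in; nothing more can be done
None
```

I stood the shell upright on its notched edge, let go and saw that it stood freely. I then regripped it from above, slid it onto the dowels and pressed it home. The job was handed in at about 23 s of the 72 s, with the shell still gripped and pressed on.

**Seating:** The position worked out from the arm was within about 0.5 mm of the home position estimated from the camera, and raising the push to 32 N moved it less than 0.1 mm further. The final hold is about 20 N against the 5 N spring, and the gap looked closed in the scene image.

**Uncertainties:**
- **Flush and plunger:** I inferred the full closing and the plunger being right in from the hard stop and the forces; neither could be seen.
- **Tilt:** An early push had the shell tipped about 0.3–0.4°, possibly leaving the bottom slightly open. I corrected the angle; at hand-in the tool read 0.26° off. The last wrist image suggests the shell itself stayed about square, to within roughly 0.2°.
- **Camera bias:** The wrist camera calibration was off by about 2 mm, and I corrected for this before aligning.

**Other items:** The cup, garlic and mandarin look unmoved in the last images. The arm hid the timer at the end, so my last check of it failed. It was last seen at about 15 s, and no odd forces showed after that.

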